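# Empty the tilting pot into the tray

### The job

Put aside on the bench the sanding block that lies in the way, and set the loose metal tray flat on the bench underneath where the tilting pot pours. Tip the pot well over with its lever until all five cap screws have fallen into the tray, then push the lever back until the pot stands fully upright again. Do not move the oil can, flap wheel, grease tin or adapter box.

Things in the scene. Friction and masses are not known exactly. Their poses are not given: they have to be found in the camera images.
- stand: fixed steel stand of the tilting pot. Origin on the bench straight below the pot's axle; own -x = pouring direction, y along the axle, z up. Base plate (8 mm high, 156 mm wide) 65 to 165 mm behind the axle (+x); cheek plates at y = +-64 mm reach forward from it at axle height, so the space below and in front of the axle is open (pot foot 88 mm up).
- pot (a joint): tilt of the pot, rad: 0 = upright at its stop, 2.3 = fully over to the pouring side at its other stop. Stiff hinge (about 0.25 N m friction): the pot stays where it is left. Screws run out between about 1.2 and 2.3 and land 0 to 130 mm in front of the axle (stand's -x).
- pot_knob (a point): middle of the lever's round black cross-bar: 16 mm diameter, 50 mm long, parallel to the axle, 100 mm from it, at stand y = +76 to +126 mm (this point +103), on a 10 mm rod. With the pot upright the lever leans back 1.13 rad from vertical (bar 90 mm behind the axle, 183 mm above the bench); at tilt 2.3 it leans 1.17 rad forward. Push it with the tips, either way.
- tray_mid (a point): the loose open bare-metal tray, 150 mm (x) by 106 mm (y), 35 mm high, walls 3 mm, 0.3 kg; this point is its centre half-way up (17.5 mm above its underside), axes along its sides, z up. Its grip plate stands outside the end wall at its own -x end.
- tray_grip (a point): grip point of the tray's dark upright grip plate: 80 mm from the tray's centre along its -x, 60 mm above the underside. The plate is 10 mm thick (along tray x), 46 mm wide (along y), and its top edge is 78 mm above the tray's underside.
- block_mid (a point): wooden sanding block 44 mm (x) by 92 mm (y) by 26 mm high, 0.07 kg, loose, lying in front of the pot; this point is its centre, 13 mm above the bench
- screw_0_mid (a point): dark steel M12 socket-head cap screw, 38 mm long, head 18 mm across, one of five that stand on their heads in the pot at the start; this point is on its axis half-way along, its z axis runs from head to thread
- screw_1_mid (a point): dark steel M12 socket-head cap screw, 38 mm long, head 18 mm across, one of five that stand on their heads in the pot at the start; this point is on its axis half-way along, its z axis runs from head to thread
- screw_2_mid (a point): dark steel M12 socket-head cap screw, 38 mm long, head 18 mm across, one of five that stand on their heads in the pot at the start; this point is on its axis half-way along, its z axis runs from head to thread
- screw_3_mid (a point): dark steel M12 socket-head cap screw, 38 mm long, head 18 mm across, one of five that stand on their heads in the pot at the start; this point is on its axis half-way along, its z axis runs from head to thread
- screw_4_mid (a point): dark steel M12 socket-head cap screw, 38 mm long, head 18 mm across, one of five that stand on their heads in the pot at the start; this point is on its axis half-way along, its z axis runs from head to thread
- oil_can: brass oil can, body 52 mm across and 46 mm high, thin bent spout up to 100 mm high reaching 41 mm to its -y; origin under its middle, the body's axis 15 mm to its +y; a bystander, to be left where it stands
- flap_wheel: brown abrasive flap wheel, 85 mm across, 50 mm high with its shank; origin under its middle; a bystander, to be left where it stands
- grease_tin: round tin 65 mm across, 42 mm high; origin under its middle; a bystander, to be left where it stands
- adapter_box: grey plastic box 53 by 76 mm, 41 mm high; origin under its middle; a bystander, to be left where it stands
- pot_axle (a point): point on the axle at the pot's middle, 140 mm above the bench; its axes turn with the pot. The pot is a bare steel beaker, open on top, outside diameter 72 mm at the foot and 108 mm at the rim, from 52 mm below to 45 mm above this point when upright; tipped, its rim comes down to 70 mm above the bench.
- plate_mid (a point): centre of the top of the bench's own round black rotary plate, fixed, about 304 mm across with its feet and 45 mm high; a neighbour to keep clear of
There are look-alikes about, which are no part of the job. What is shaped like the part that bears block_mid but red is not meant.

How it is judged:
On the way:
1. the pot has been tipped well over (tilt above 1.9 rad) (value of joint pot above 1.9 rad), for 0.1 s.
At the end, for the whole second after the job is handed in: All five screws lie inside the tray's walls, the tray stands flat on the bench (tilt below 0.06 rad), the pot is upright again (tilt below 0.09 rad), and the sanding block lies flat or on its side on the bench, its centre more than 85 mm from the tray's centre (x of screw_0_mid in the frame of tray_mid between -0.072 and 0.072 m and y of screw_0_mid in the frame of tray_mid between -0.05 and 0.05 m and z of each of screw_0_mid, screw_1_mid, screw_2_mid, screw_3_mid, screw_4_mid in the frame of tray_mid below 0.025 m and x of screw_1_mid in the frame of tray_mid between -0.072 and 0.072 m and y of screw_1_mid in the frame of tray_mid between -0.05 and 0.05 m and x of screw_2_mid in the frame of tray_mid between -0.072 and 0.072 m and y of screw_2_mid in the frame of tray_mid between -0.05 and 0.05 m and x of screw_3_mid in the frame of tray_mid between -0.072 and 0.072 m and y of screw_3_mid in the frame of tray_mid between -0.05 and 0.05 m and x of screw_4_mid in the frame of tray_mid between -0.072 and 0.072 m and y of screw_4_mid in the frame of tray_mid between -0.05 and 0.05 m and value of joint pot below 0.09 rad and height (world z) of tray_mid below 0.024 m and angle between tray_mid's own z axis and vertical below 0.06 rad and height (world z) of block_mid below 0.03 m and horizontal distance between block_mid and tray_mid above 0.085 m); the robot touches nothing.
It fails at once if the oil can is moved by more than 30 mm (distance of oil_can from where it was at the start of the episode above 0.03 m).
It fails at once if the flap wheel is moved by more than 30 mm (distance of flap_wheel from where it was at the start of the episode above 0.03 m).
It fails at once if the grease tin is moved by more than 30 mm (distance of grease_tin from where it was at the start of the episode above 0.03 m).
It fails at once if the adapter box is moved by more than 30 mm (distance of adapter_box from where it was at the start of the episode above 0.03 m).
It also fails if it takes over 72 s, if anything falls off the work surface, if the arm or the gripper's body presses on something with over 40 N, if the wrist force passes 120 N, or if a joint passes its speed limit or range.

### The arm

A 6-joint arm with a two-finger parallel gripper is mounted at the origin on a cart in front of the work surface, level with it; the furniture and walls round the work are solid. World frame = base frame: x ahead of the robot, y to its left, z up, the work surface at z = 0. Lengths are in m, angles in rad, forces in N, time in s.
With the tool pointing down it reaches from about 0.35 to 0.8 m from the base axis. Payload 7.3 kg.
Tool frame: the origin (TCP) lies at the very end of the fingers, on their centre line; the grasp point (between the pads) lies manip.grip_point_offset behind it (manip.grip_point_offset is the distance from the TCP to the grasp point, in m); x points along the fingers, z is the direction in which the jaws open and shut, and the axes are right-handed (so a half turn about x gives the same grasp; the last joint's range is limited). The gripper opens to 85 mm and grips with 20 to 120 N. Pads are 22 mm wide; open, the fingers measure 114 mm over their backs; the gripper's body (76 mm by 85 mm) begins 54 mm behind the grasp point. The pads swing forward as they close: fully open they stand 13 mm farther back than shut.
Start: joints at [-1.265, 0.342, 1.524, -0, 1.275, -0.146], TCP at [0.229, -0.472, 0.231] pointing down, gripper open.
Joint ranges: [-2.53, 2.53], [-0.77, 2.02], [0.04, 2.7], [-1, 4.14], [0.28, 2.66], [-3.11, 3.11]. Speed limits (rad/s): [2.57, 2.57, 3.14, 3.14, 3.14, 3.14].

### API

Orientations are given as a 3x3 rotation matrix whose columns are the frame's x, y, z axes.
In Python, from plant import manip gives the robot as it stands. The module is installed in compiled form; this text tells all that it offers.
- The arm moves only by the tool jog_arm, never from a script. Its arguments are lists of equal length, an entry for each row: "delta_pos": the shift along the tool's x, y, z in mm, a list of three; "dr": the turn, a rotation vector about the tool's x, y, z in degrees, a list of three. A call has 1 to 20 rows; each row shifts and turns the commanded pose from where the row before left it, along the tool's axes as they then stand; what a row does not reach is not made up. A row lasts 1/12 s, in which the tool goes at most 41.7 mm and 7.16 degrees, less where a joint would pass 70% of its speed; a pose out of reach is approached as far as the arm can. A call is refused whole if a number of a shift passes 41.7 or a number of a turn 7.16, either way. A call with a gripper value outside its range is refused whole. "grip" is the opening, from 0 (shut) to 1 (fully open), set as the call begins (left out, the last holds). The fingers move at their own pace and stop on an object; "newtons" is the grip in N (left out, the last holds). Time passes only in rows, so rows that do not move let the fingers close. It gives the time, the measured TCP pose, the force and the opening at its end, in the units of the state.
- manip.get_obs(): the state, without advancing time (a new reading comes with each control period).
- manip.read_camera(name): name is "side" or "top"; returns the picture (420x560x3 uint8, blue, green, red); there is no depth.
- manip.camera_model(name): a dict with "K" (3x3 intrinsics, pixels), "R" (3x3) and "t" (3): a world point X has camera coordinates R X + t. Camera axes: x right, y down, z forward; pixel columns grow to the right and rows downward; lengths in m; the calibration is good to about 2 mm. A picture is of the moment at which its call begins. camera_model takes no time and is no camera call.
- manip.job_done(): hands the job in, once; it reports no verdict.
The state is a dict: "time": time; "joint_positions": joint angles; "joint_velocities": joint speeds; "effort": joint torques, N m; "tcp_pos": TCP position; "orientation": TCP orientation; "contact_force": force on the tool from outside, world axes, zero at the start; "ft_torque": the same for the moment, N m; "width": opening from 0.0 (shut) to 1.0 (fully open).
Only numpy, scipy, OpenCV 4.12 (cv2) and the standard library are available. Lean on these libraries where they do the work, as an engineer would, in place of code of your own. Each camera call takes 0.05 s, during which the arm holds its last target.

## Working session

There is one attempt and no reset: what is moved stays moved. The work goes in short steps, Python scripts to look and compute and a tool call to move; the robot and the scene stay as the last step left them, time stands still between calls to the robot, and variables do not carry over. Pictures are saved under pics/ and viewed, and the job is handed in when it is done.

Besides the shell and the picture viewer there is one more tool, called after "Emit:" as name(argument=value, ...) on one line, values as JSON. jog_arm: Moves the arm, as the interface text tells. Its arguments: {"type":"object","properties":{"delta_pos":{"type":"array","items":{"type":"array","items":{"type":"number"}}},"dr":{"type":"array","items":{"type":"array","items":{"type":"number"}}},"grip":{"type":"number"},"newtons":{"type":"number"}},"required":["delta_pos","dr"]}

```bash
mkdir -p pics; python3 - <<'E'
from plant import manip
import cv2,numpy as np
np.set_printoptions(precision=4,suppress=True)
for n in("side","top"):
    cv2.imwrite(f"pics/{n}0.png",manip.read_camera(n)); m=manip.camera_model(n); print(n,m["K"],m["R"],m["t"], -m["R"].T@m["t"])
o=manip.get_obs(); print(o, manip.grip_point_offset)
E
```

```text
side [[464.8028   0.     280.5757]
 [  0.     464.8028 207.2622]
 [  0.       0.       1.    ]] [[ 0.9558 -0.2937  0.014 ]
 [-0.1892 -0.6509 -0.7352]
 [ 0.225   0.7001 -0.6777]] [-0.5358  0.0777  1.5548] [ 0.1769 -1.1953  1.1182]
top [[522.6623   0.     271.3475]
 [  0.     522.6623 210.5451]
 [  0.       0.       1.    ]] [[ 0.0717 -0.9974 -0.0114]
 [-0.7762 -0.0486 -0.6286]
 [ 0.6264  0.0539 -0.7776]] [-0.1806  0.4811  1.4389] [-0.5149 -0.2343  1.4193]
{'time': 0.1, 'joint_positions': array([-1.265 ,  0.3427,  1.5249, -0.    ,  1.2754, -0.146 ]), 'joint_velocities': array([ 0.0011, -0.0011, -0.0027,  0.0005, -0.    , -0.0003]), 'effort': array([  0.0011, -43.4451, -24.6491,  -0.0001,   0.0048,  -0.    ]), 'tcp_pos': array([ 0.2291, -0.472 ,  0.2307]), 'orientation': array([[-0.0004,  0.8997,  0.4366],
       [ 0.0013,  0.4366, -0.8997],
       [-1.    ,  0.0002, -0.0014]]), 'contact_force': array([ 0.6828,  0.2814, -0.6896]), 'ft_torque': array([-0.0206, -0.0257, -0.0081]), 'width': 1.000949986129364} 0.0187
```

View pics/side0.png

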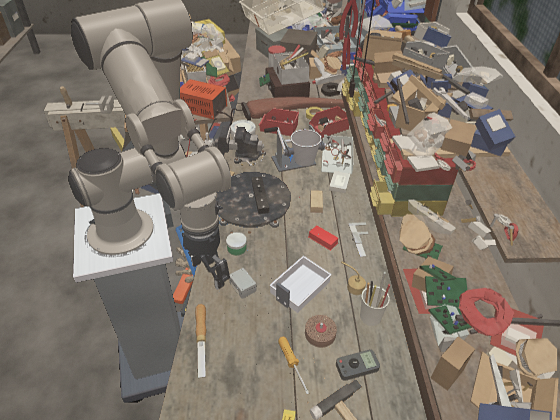

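View pics/top0.png

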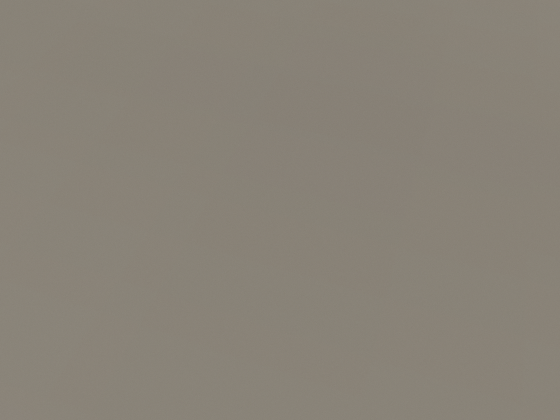

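The side view shows the pot near (307,145), wood block (316,200), red look-alike (323,237), tray (303,285) with its grip at (283,293), tin (236,242), box (243,282), oil can (355,283) and flap wheel (321,330). The top view is filled by the arm. Next I'll enlarge the side view.

```bash
python3 - <<'E'
import cv2
a=cv2.imread("pics/side0.png")
cv2.imwrite("pics/c1.png",cv2.resize(a[110:260,220:380],None,fx=5,fy=4*5/4*0.8,interpolation=cv2.INTER_CUBIC))
cv2.imwrite("pics/c1.png",cv2.resize(a[115:265,220:380],(640,600),interpolation=cv2.INTER_CUBIC))
cv2.imwrite("pics/c2.png",cv2.resize(a[225:375,220:400],(720,600),interpolation=cv2.INTER_CUBIC))
E
```

```text
(no output)
```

View pics/c1.png

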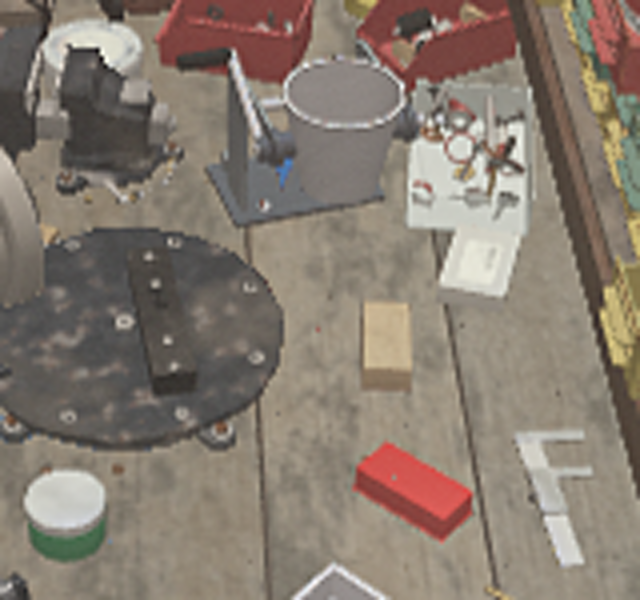

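View pics/c2.png

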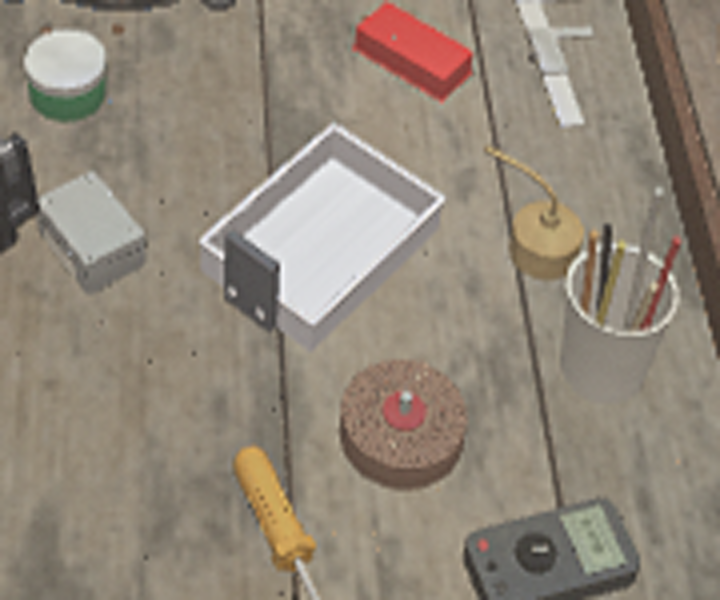

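```bash
cat > h.py <<'E'
import numpy as np,cv2
from plant import manip
from scipy.optimize import least_squares
np.set_printoptions(precision=4,suppress=True)
CM={n:manip.camera_model(n) for n in("side","top")}
def proj(n,X):
    m=CM[n];c=np.atleast_2d(X)@m["R"].T+m["t"];p=c@m["K"].T;return p[:,:2]/p[:,2:]
def ray(n,uv,z):
    m=CM[n];C=-m["R"].T@m["t"];d=m["R"].T@np.linalg.inv(m["K"])@np.array([uv[0],uv[1],1.]);return C+d*(z-C[2])/d[2]
def fit(pts,p0):
    # pts: list (cam,uv,local xyz) ; returns x,y,yaw
    def w(p,l):
        c,s=np.cos(p[2]),np.sin(p[2]);return np.array([p[0]+c*l[0]-s*l[1],p[1]+s*l[0]+c*l[1],l[2]])
    f=lambda p:np.concatenate([proj(n,w(p,l))[0]-np.array(uv) for n,uv,l in pts])
    r=least_squares(f,p0,loss="soft_l1");return r.x,r.fun.reshape(-1,2)
E
python3 - <<'E'
from h import *
c1=lambda u,v:((u)/4+220-.4,v/4+115-.4)
c2=lambda u,v:(u/4+220-.4,v/4+225-.4)
S=[("side",c1(205,58),(.09,.103,.183)),("side",c1(345,93),(0,0,.185)),("side",c1(240,220),(.065,.078,.004)),("side",c1(383,195),(.065,-.078,.004)),("side",c1(210,168),(.165,.078,.008)),("side",c1(272,150),(0,.066,.14))]
b=ray("side",c1(340,300),0)
for y in(0,1.57,3.14,-1.57):
    print("stand",*fit(S,[b[0],b[1],y]))
# block top corners
print("block top")
for uv in [(364,300),(409,304),(411,374),(361,372)]: print(ray("side",c1(*uv),.026))
print("red");
for uv in [(388,443),(472,490),(446,520),(357,480)]: print(ray("side",c1(*uv),.026))
print("tray top")
for uv in [(335,125),(443,198),(305,322),(203,240)]: print(ray("side",c2(*uv),.035))
print("plate top",ray("side",c2(252,245),.078),ray("side",c2(229,232),.078),ray("side",c2(279,263),.078))
print("tin",ray("side",c2(66,60),.042),"box",ray("side",c2(92,213),.041),"can",ray("side",c2(547,220),.046),"wheel",ray("side",c2(403,410),.035))
print("plate",ray("side",c1(135,330),.045))
print("pencup",ray("side",c2(610,380),0))
E
```

```text
stand [0.6799 0.0912 1.5801] [[-0.0674  0.1252]
 [ 0.1041 -0.1363]
 [-0.7461  1.3804]
 [ 1.2509  0.619 ]
 [-0.7178 -1.2381]
 [ 0.3488 -0.8884]]
stand [0.6799 0.0912 1.5801] [[-0.0674  0.1252]
 [ 0.1041 -0.1363]
 [-0.7461  1.3804]
 [ 1.2509  0.619 ]
 [-0.7178 -1.2381]
 [ 0.3488 -0.8884]]
stand [0.6799 0.0912 1.5801] [[-0.0674  0.1252]
 [ 0.1041 -0.1363]
 [-0.7461  1.3804]
 [ 1.2509  0.619 ]
 [-0.7178 -1.2381]
 [ 0.3488 -0.8884]]
stand [ 0.6799  0.0912 -4.7031] [[-0.0674  0.1252]
 [ 0.1041 -0.1363]
 [-0.7461  1.3804]
 [ 1.2509  0.619 ]
 [-0.7178 -1.2381]
 [ 0.3488 -0.8884]]
block top
[ 0.6718 -0.007   0.026 ]
[ 0.7091 -0.0236  0.026 ]
[ 0.6775 -0.1114  0.026 ]
[ 0.6367 -0.0969  0.026 ]
red
[ 0.6288 -0.1854  0.026 ]
[ 0.6756 -0.2554  0.026 ]
[ 0.643  -0.2803  0.026 ]
[ 0.5896 -0.2185  0.026 ]
tray top
[ 0.5392 -0.3077  0.035 ]
[ 0.5928 -0.3986  0.035 ]
[ 0.459  -0.4747  0.035 ]
[ 0.4105 -0.3855  0.035 ]
plate top [ 0.4328 -0.4315  0.078 ] [ 0.4207 -0.4161  0.078 ] [ 0.4461 -0.4517  0.078 ]
tin [ 0.3544 -0.1887  0.042 ] box [ 0.338  -0.3432  0.041 ] can [ 0.654  -0.4474  0.046 ] wheel [ 0.4997 -0.5609  0.035 ]
plate [ 0.4575 -0.0101  0.045 ]
pencup [ 0.659  -0.5592  0.    ]
```

Stand fit: origin (0.680, 0.091), yaw about 90°, so it pours towards world −y. The tan block at pixel (316,200) is the one meant: wood coloured and lying in the pouring zone. The one at (323,237) is the red look-alike, so it stays. The enlarged crop shows both clearly.

First I'll turn the jaws and go over the block.

Emit:
jog_arm(delta_pos=[[0, 0, 0], [0, 0, 0], [0, 0, 0], [0, 0, 0], [0, 0, 0], [0, 0, 0], [0, 0, 0]], dr=[[-7, 0, 0], [-7, 0, 0], [-7, 0, 0], [-7, 0, 0], [-7, 0, 0], [-7, 0, 0], [-1.5, 0, 0]], grip=1)

```text
time: 0.68
tcp_pos: [0.2291, -0.4721, 0.2309]
orientation: [[-0.0, 0.346, 0.938], [0.001, 0.938, -0.346], [-1.0, 0.001, -0.001]]
contact_force: [0.5, 0.1, 0.5]
width: 1.0
```

Emit:
jog_arm(delta_pos=[[0, 34, 17], [0, 34, 17], [0, 34, 17], [0, 34, 17], [0, 34, 17], [0, 34, 17], [0, 34, 17], [0, 34, 17], [0, 34, 17], [0, 34, 17], [0, 34, 17], [0, 34, 17], [0, 34, 17], [0, 34, 17], [0, 34, 17], [0, 32, 17], [0, 0, 0]], dr=[[0, 0, 0], [0, 0, 0], [0, 0, 0], [0, 0, 0], [0, 0, 0], [0, 0, 0], [0, 0, 0], [0, 0, 0], [0, 0, 0], [0, 0, 0], [0, 0, 0], [0, 0, 0], [0, 0, 0], [0, 0, 0], [0, 0, 0], [0, 0, 0], [0, 0, 0]])

```text
time: 2.1
tcp_pos: [0.6777, -0.0554, 0.2292]
orientation: [[-0.0, 0.347, 0.938], [0.002, 0.938, -0.347], [-1.0, 0.002, -0.001]]
contact_force: [-1.0, -0.6, -0.1]
width: 0.997
```

```bash
cat > st.py <<'E'
from h import *
import sys
o=manip.get_obs();print(o["time"],o["tcp_pos"],np.degrees(np.arctan2(o["orientation"][1,2],o["orientation"][0,2])),o["width"],o["contact_force"],o["joint_positions"])
for n in sys.argv[2:]: cv2.imwrite(f"pics/{n}{sys.argv[1]}.png",manip.read_camera(n))
E
python3 st.py 1 top side
```

```text
2.1 [ 0.6777 -0.0554  0.2292] -20.318286342063896 0.9969983165731799 [-1.0164 -0.6218 -0.062 ] [-0.1951  0.6419  1.0329  0.0022  1.4675  0.1592]
```

View pics/top1.png

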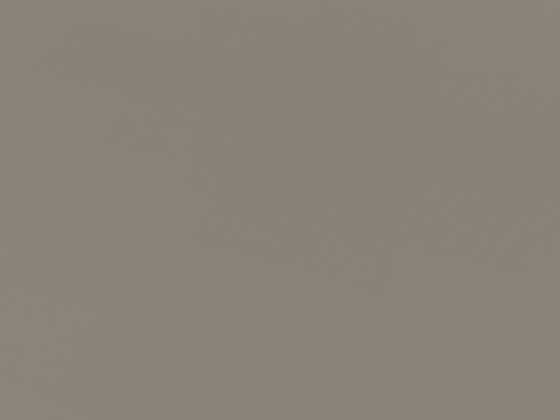

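View pics/side1.png

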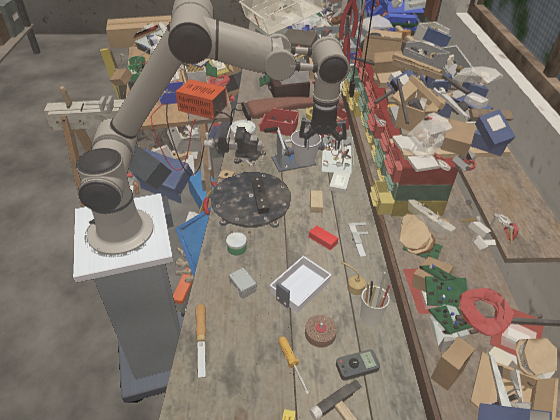

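The top camera shows only a featureless cover, so I'll work from the side camera. Everything else is unmoved, and the gripper is over the block. Checking the projection of the TCP, then descending.

```bash
python3 - <<'E'
from h import *
a=cv2.imread("pics/side1.png")
p=proj("side",manip.get_obs()["tcp_pos"])[0];print(p)
c=cv2.resize(a[90:240,240:400],(640,600),interpolation=cv2.INTER_CUBIC)
cv2.circle(c,(int((p[0]-240)*4),int((p[1]-90)*4)),4,(0,0,255),1);cv2.imwrite("pics/c3.png",c)
E
```

```text
[320.5781 151.7773]
```

View pics/c3.png

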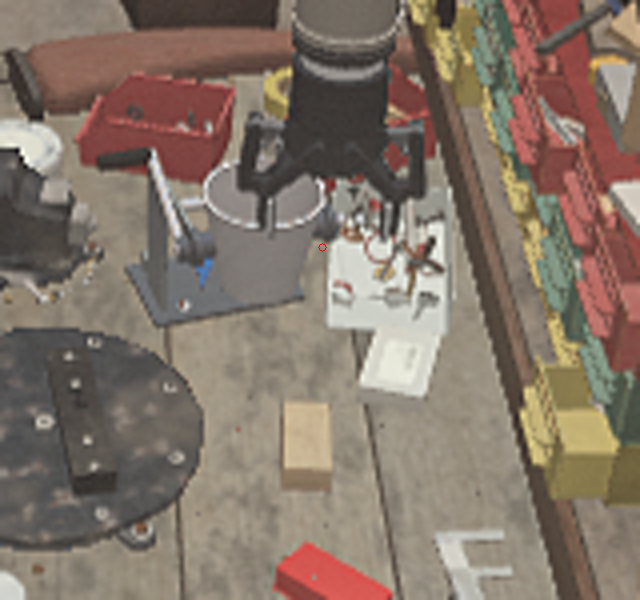

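Emit:
jog_arm(delta_pos=[[0, -5.7, -2.2], [30, 0, 0], [30, 0, 0], [30, 0, 0], [30, 0, 0], [30, 0, 0], [0, 0, 0]], dr=[[0, 0, 0], [0, 0, 0], [0, 0, 0], [0, 0, 0], [0, 0, 0], [0, 0, 0], [0, 0, 0]])

```text
time: 2.78
tcp_pos: [0.6656, -0.0665, 0.0752]
orientation: [[-0.012, 0.354, 0.935], [0.002, 0.935, -0.354], [-1.0, -0.002, -0.012]]
contact_force: [-0.4, 0.8, -1.6]
width: 1.001
```

```bash
python3 st.py 2 side; python3 -c "
import cv2;a=cv2.imread('pics/side2.png');cv2.imwrite('pics/c4.png',cv2.resize(a[110:260,240:400],(640,600),interpolation=cv2.INTER_CUBIC))"
```

```text
2.7833 [ 0.6656 -0.0665  0.0752] -20.746949954993724 1.0010345092987258 [-0.3852  0.7531 -1.5532] [-0.2139  0.7502  1.263  -0.0005  1.1401  0.1484]
```

View pics/c4.png

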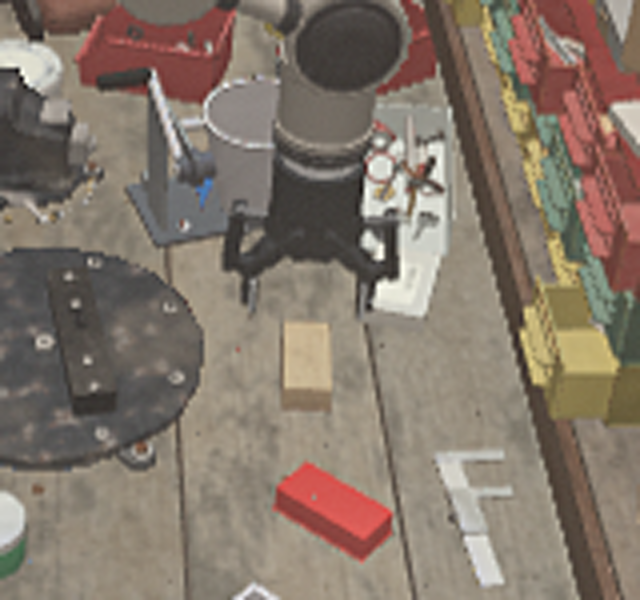

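Fingers straddle the block line in the picture (block at (316,200)). The arm still lags, so I'll let it settle.

Emit:
jog_arm(delta_pos=[[0, 0, 0], [0, 0, 0]], dr=[[0, 0, 0], [0, 0, 0]])

```text
time: 3.0
tcp_pos: [0.6717, -0.0665, 0.0843]
orientation: [[0.004, 0.353, 0.936], [-0.001, 0.936, -0.353], [-1.0, 0.0, 0.004]]
contact_force: [-0.0, 0.1, 0.8]
width: 0.999
```

Emit:
jog_arm(delta_pos=[[10, 6.5, 0], [25, 0, 0], [20, 0, 0], [12, 0, 0], [8, 0, 0], [0, 0, 0], [0, 0, 0], [0, 0, 0]], dr=[[0, 0, 0], [0, 0, 0], [0, 0, 0], [0, 0, 0], [0, 0, 0], [0, 0, 0], [0, 0, 0], [0, 0, 0]])

```text
time: 3.67
tcp_pos: [0.6739, -0.0594, 0.0077]
orientation: [[0.002, 0.352, 0.936], [-0.001, 0.936, -0.352], [-1.0, 0.0, 0.002]]
contact_force: [-0.9, 0.3, 0.2]
width: 1.001
```

```bash
python3 st.py 3 side; python3 -c "
import cv2;a=cv2.imread('pics/side3.png');cv2.imwrite('pics/c5.png',cv2.resize(a[140:240,260:380],(720,600),interpolation=cv2.INTER_CUBIC))"
```

```text
3.6667 [ 0.6739 -0.0594  0.0077] -20.61131501559521 1.0013448033838108 [-0.9376  0.3435  0.1723] [-0.2011  0.8343  1.2988 -0.0001  1.006   0.1587]
```

View pics/c5.png

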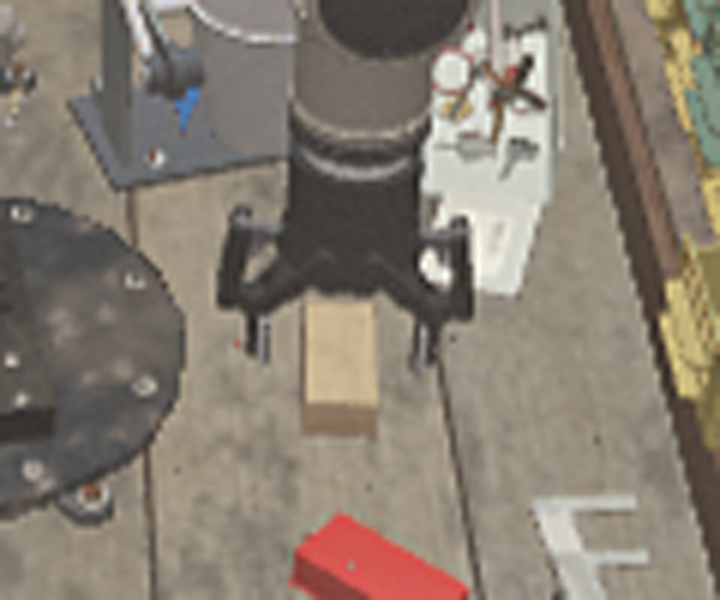

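Fingers straddle the block evenly (tips at about (303,199) and (330,200)). Closing.

Emit:
jog_arm(delta_pos=[[4, 0, 0], [0, 0, 0], [0, 0, 0], [0, 0, 0], [0, 0, 0], [0, 0, 0], [0, 0, 0], [0, 0, 0]], dr=[[0, 0, 0], [0, 0, 0], [0, 0, 0], [0, 0, 0], [0, 0, 0], [0, 0, 0], [0, 0, 0], [0, 0, 0]], grip=0, newtons=40)

```text
time: 4.38
tcp_pos: [0.6731, -0.0593, 0.0027]
orientation: [[0.001, 0.352, 0.936], [-0.0, 0.936, -0.352], [-1.0, 0.0, 0.001]]
contact_force: [0.6, -0.6, 3.4]
width: 0.503
```

Emit:
jog_arm(delta_pos=[[-20, 0, 0], [-35, 0, 0], [-35, 0, 0], [0, -27, -13], [0, -27, -13], [0, -27, -13], [0, -27, -13], [0, -27, -13], [0, -27, -13], [0, -27, -13], [0, -27, -13], [0, 0, 0], [0, 0, 0], [0, 0, 0]], dr=[[0, 0, 0], [0, 0, 0], [0, 0, 0], [0, 0, 0], [0, 0, 0], [0, 0, 0], [0, 0, 0], [0, 0, 0], [0, 0, 0], [0, 0, 0], [0, 0, 0], [0, 0, 0], [0, 0, 0], [0, 0, 0]])

```text
time: 5.55
tcp_pos: [0.4998, -0.2247, 0.0922]
orientation: [[0.0, 0.353, 0.936], [0.0, 0.936, -0.353], [-1.0, 0.0, 0.0]]
contact_force: [0.8, 0.2, -0.1]
width: 0.509
```

```bash
python3 st.py 4 side; python3 -c "
import cv2;a=cv2.imread('pics/side4.png');cv2.imwrite('pics/c6.png',cv2.resize(a[140:320,210:390],(600,600),interpolation=cv2.INTER_CUBIC))"
```

```text
5.55 [ 0.4998 -0.2247  0.0922] -20.646019258104705 0.5086744428077417 [ 0.7592  0.2325 -0.1433] [-0.5626  0.531   1.6431  0.0003  0.9674 -0.2024]
```

View pics/c6.png

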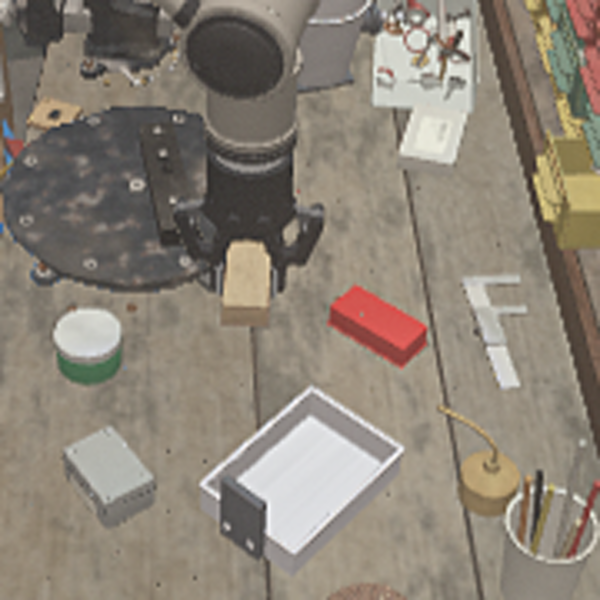

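Block is held (pixel (284,222)) with free bench below it. Setting it down and releasing.

Emit:
jog_arm(delta_pos=[[30, 0, 0], [30, 0, 0], [18, 0, 0], [8, 0, 0], [2.5, 0, 0], [0, 0, 0], [0, 0, 0]], dr=[[0, 0, 0], [0, 0, 0], [0, 0, 0], [0, 0, 0], [0, 0, 0], [0, 0, 0], [0, 0, 0]])

```text
time: 6.18
tcp_pos: [0.5005, -0.2246, 0.0044]
orientation: [[0.001, 0.351, 0.936], [-0.001, 0.936, -0.351], [-1.0, -0.0, 0.001]]
contact_force: [-0.1, 0.3, 0.4]
width: 0.507
```

Emit:
jog_arm(delta_pos=[[0, 0, 0], [0, 0, 0], [0, 0, 0], [0, 0, 0], [-10, 0, 0], [-35, 0, 0], [-35, 0, 0], [-35, 0, 0], [-35, 0, 0], [0, 0, 0], [0, 0, 0]], dr=[[0, 0, 0], [0, 0, 0], [0, 0, 0], [0, 0, 0], [0, 0, 0], [0, 0, 0], [0, 0, 0], [0, 0, 0], [0, 0, 0], [0, 0, 0], [0, 0, 0]], grip=1)

```text
time: 7.1
tcp_pos: [0.5005, -0.2256, 0.1569]
orientation: [[0.005, 0.352, 0.936], [-0.003, 0.936, -0.352], [-1.0, -0.001, 0.006]]
contact_force: [-0.4, 0.1, -0.6]
width: 1.001
```

```bash
python3 st.py 5 side; python3 -c "
import cv2;a=cv2.imread('pics/side5.png');cv2.imwrite('pics/c7.png',cv2.resize(a[250:325,260:340],(800,750)[:2] and (640,600),interpolation=cv2.INTER_CUBIC));cv2.imwrite('pics/c8.png',cv2.resize(a[150:300,220:380],(640,600),interpolation=cv2.INTER_CUBIC))"
```

```text
7.1 [ 0.5005 -0.2256  0.1569] -20.61938154658561 1.0007744396988612 [-0.4285  0.1317 -0.6131] [-0.5629  0.4515  1.5724 -0.0001  1.1116 -0.203 ]
```

View pics/c7.png

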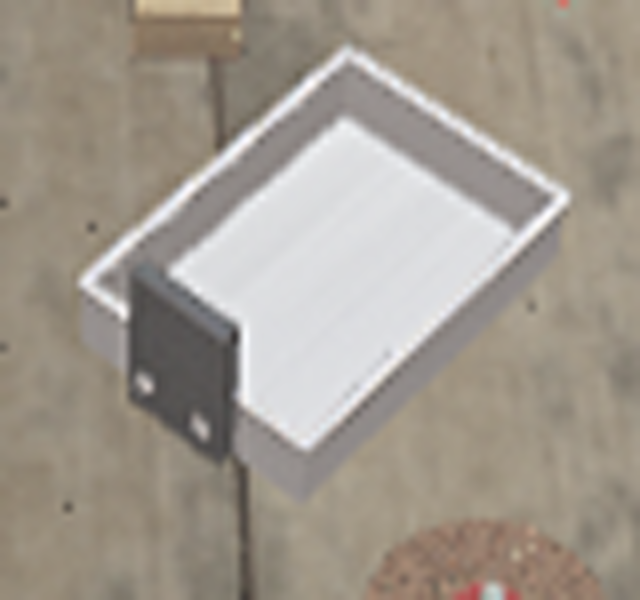

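View pics/c8.png

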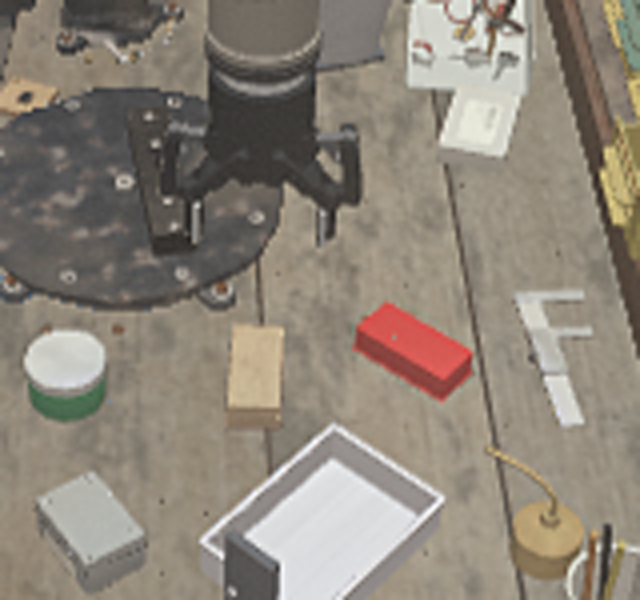

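```bash
python3 - <<'E'
from h import *
c=lambda u,v:("side",(u/8+260-.45,v/8+250-.45))
T=[(*c(348,46),(.075,.053,.035)),(*c(570,196),(.075,-.053,.035)),(*c(308,451),(-.075,-.053,.035)),(*c(80,284),(-.075,.053,.035)),(*c(303,500),(-.075,-.053,0)),(*c(128,268),(-.085,.023,.078)),(*c(234,345),(-.085,-.023,.078)),(*c(558,252),(.075,-.053,0))]
p,r=fit(T,[.5,-.39,.5]);print(p,np.degrees(p[2]));print(r)
x,y,a=p;print("grip",x-.08*np.cos(a),y-.08*np.sin(a))
o=manip.get_obs();print(o["tcp_pos"])
E
```

```text
[ 0.5013 -0.3924  0.5513] 31.588650156479297
[[-0.2042  0.7217]
 [-0.4429 -0.0547]
 [ 0.1476 -0.7479]
 [ 0.6385 -0.1287]
 [ 0.2853  0.3979]
 [ 0.1393  0.183 ]
 [-0.6681 -0.541 ]
 [ 0.0576  0.3087]]
grip 0.43319418411728783 -0.4342858266426613
[ 0.4995 -0.2249  0.1549]
```

Block lies flat at pixel (284,244). The tray fits within 0.8 px: centre (0.501,−0.392), yaw 31.6°, grip point (0.433,−0.434). Going above the grip plate.

Emit:
jog_arm(delta_pos=[[0, 0, 0], [0, 0, 0], [0, 0, 0], [0, 0, 0], [0, 0, 0], [0, 0, 0], [0, 0, 0], [0, 0, 0], [0, -20.5, -23.8], [0, -20.5, -23.8], [0, -20.5, -23.8], [0, -20.5, -23.8], [0, -20.5, -23.8], [0, -20.5, -23.8], [0, -20.5, -23.8], [0, 0, 0], [0, 0, 0], [0, 0, 0]], dr=[[-7, 0, 0], [-7, 0, 0], [-7, 0, 0], [-7, 0, 0], [-7, 0, 0], [-7, 0, 0], [-7, 0, 0], [-3.2, 0, 0], [0, 0, 0], [0, 0, 0], [0, 0, 0], [0, 0, 0], [0, 0, 0], [0, 0, 0], [0, 0, 0], [0, 0, 0], [0, 0, 0], [0, 0, 0]])

```text
time: 8.65
tcp_pos: [0.4322, -0.4334, 0.1523]
orientation: [[-0.002, -0.523, 0.852], [0.003, 0.852, 0.523], [-1.0, 0.003, -0.0]]
contact_force: [0.2, -0.2, 0.7]
width: 0.994
```

Descending 112 mm to the grip height.

Emit:
jog_arm(delta_pos=[[25, -1, 0.5], [35, 0, 0], [25, 0, 0], [16, 0, 0], [10, 0, 0], [0, 0, 0], [0, 0, 0], [0, 0, 0]], dr=[[0, 0, 0], [0, 0, 0], [0, 0, 0], [0, 0, 0], [0, 0, 0], [0, 0, 0], [0, 0, 0], [0, 0, 0]])

```text
time: 9.32
tcp_pos: [0.4345, -0.4352, 0.0442]
orientation: [[0.001, -0.524, 0.851], [-0.002, 0.851, 0.524], [-1.0, -0.002, 0.0]]
contact_force: [0.2, 0.3, -1.0]
width: 1.002
```

```bash
python3 st.py 6 side; python3 -c "
import cv2;a=cv2.imread('pics/side6.png');cv2.imwrite('pics/c9.png',cv2.resize(a[235:335,230:350],(720,600),interpolation=cv2.INTER_CUBIC))"
```

```text
9.3167 [ 0.4345 -0.4352  0.0442] 31.624959640292865 1.0021297448930675 [ 0.1752  0.3269 -1.002 ] [-0.9108  0.6942  1.4821  0.      0.963  -1.4627]
```

View pics/c9.png

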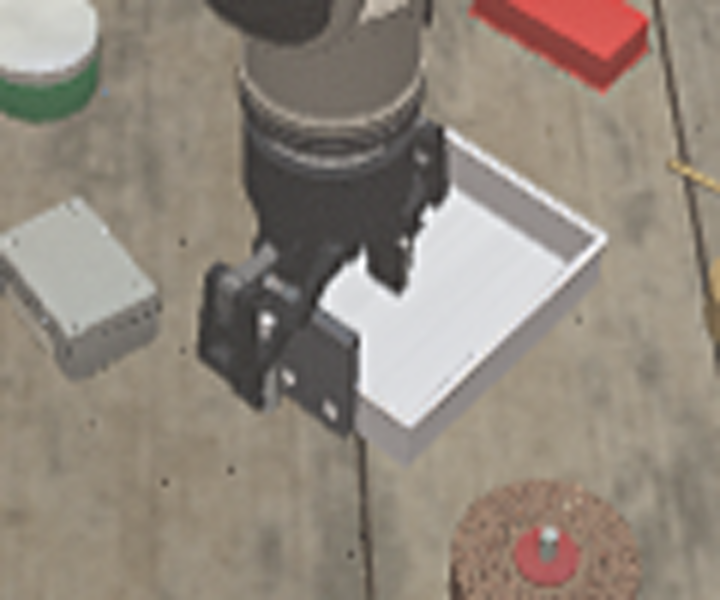

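The plate stands between the fingers (plate at about (284,292)). Closing firmly.

Emit:
jog_arm(delta_pos=[[1.5, 0, 0], [0, 0, 0], [0, 0, 0], [0, 0, 0], [0, 0, 0], [0, 0, 0], [0, 0, 0], [0, 0, 0], [0, 0, 0], [0, 0, 0]], dr=[[0, 0, 0], [0, 0, 0], [0, 0, 0], [0, 0, 0], [0, 0, 0], [0, 0, 0], [0, 0, 0], [0, 0, 0], [0, 0, 0], [0, 0, 0]], grip=0, newtons=100)

```text
time: 10.2
tcp_pos: [0.4337, -0.4352, 0.0416]
orientation: [[0.0, -0.524, 0.852], [-0.001, 0.852, 0.524], [-1.0, -0.001, -0.0]]
contact_force: [-1.3, -0.5, 3.8]
width: 0.102
```

Emit:
jog_arm(delta_pos=[[-10, 0, 0], [-25, 0, 0], [-30, 0, 0], [-25, 0, 0], [0, 0, 0], [0, 0, 0]], dr=[[0, 0, 0], [0, 0, 0], [0, 0, 0], [0, 0, 0], [0, 0, 0], [0, 0, 0]])

```text
time: 10.7
tcp_pos: [0.434, -0.4352, 0.1327]
orientation: [[0.002, -0.524, 0.852], [-0.002, 0.852, 0.524], [-1.0, -0.002, 0.0]]
contact_force: [0.5, -0.0, -3.4]
width: 0.098
```

```bash
python3 st.py 7 side; python3 -c "
import cv2;a=cv2.imread('pics/side7.png');cv2.imwrite('pics/c10.png',cv2.resize(a[205:335,230:386],(720,600),interpolation=cv2.INTER_CUBIC))
from h import *
print(ray('side',(342,262),.1))"
```

```text
10.7 [ 0.434  -0.4352  0.1327] 31.598902477078664 0.09769895600808487 [ 0.5154 -0.0144 -3.4161] [-0.9114  0.5898  1.4015 -0.      1.1477 -1.4629]
[ 0.6164 -0.4145  0.1   ]
```

View pics/c10.png

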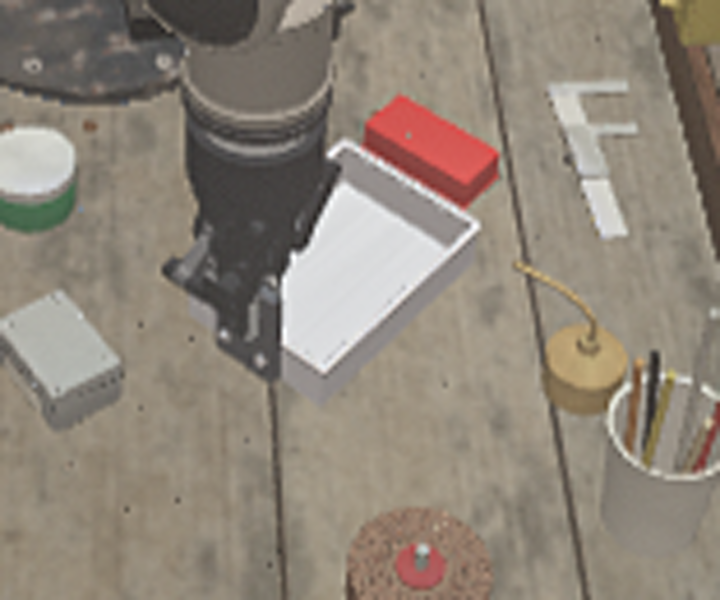

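The tray hangs level (weight reads 3.4 N) and is clear of the spout at (342,262). Turning and carrying.

Emit:
jog_arm(delta_pos=[[0, 0, 0], [0, 0, 0], [0, 0, 0], [0, 0, 0], [0, 0, 0], [0, 0, 0], [0, 0, 0], [0, 0, 0], [0, 0, 0], [0, 0, 0], [0, 0, 0]], dr=[[-4, 0, 0], [-6, 0, 0], [-6, 0, 0], [-6, 0, 0], [-6, 0, 0], [-6, 0, 0], [-6, 0, 0], [-6, 0, 0], [-6, 0, 0], [-5, 0, 0], [-2, 0, 0]])

```text
time: 11.67
tcp_pos: [0.4329, -0.4338, 0.1289]
orientation: [[-0.003, -1.0, -0.015], [0.004, -0.015, 1.0], [-1.0, 0.003, 0.004]]
contact_force: [-0.5, 0.3, -2.9]
width: 0.102
```

Emit:
jog_arm(delta_pos=[[0, -10, 10.8], [0, -20, 22], [0, -25, 27], [0, -25, 27], [0, -25, 27], [0, -25, 27], [0, -25, 27], [0, -25, 27], [0, -25, 27], [0, -20, 22], [0, -15, 16], [0, -10, 8], [0, 0, 0], [0, 0, 0], [0, 0, 0]], dr=[[0, 0, 0], [0, 0, 0], [0, 0, 0], [0, 0, 0], [0, 0, 0], [0, 0, 0], [0, 0, 0], [0, 0, 0], [0, 0, 0], [0, 0, 0], [0, 0, 0], [0, 0, 0], [0, 0, 0], [0, 0, 0], [0, 0, 0]])

```text
time: 12.92
tcp_pos: [0.6799, -0.1646, 0.1299]
orientation: [[-0.003, -1.0, -0.01], [0.001, -0.01, 1.0], [-1.0, 0.003, 0.001]]
contact_force: [-0.1, 0.1, -2.4]
width: 0.102
```

```bash
python3 st.py 8 side; python3 -c "
import cv2;a=cv2.imread('pics/side8.png');cv2.imwrite('pics/c11.png',cv2.resize(a[115:265,220:400],(720,600),interpolation=cv2.INTER_CUBIC))"
```

```text
12.9167 [ 0.6799 -0.1646  0.1299] 90.55515300879361 0.10216321583947623 [-0.0976  0.0881 -2.4469] [-0.3467  0.7487  1.1042 -0.0004  1.2914 -1.9271]
```

View pics/c11.png

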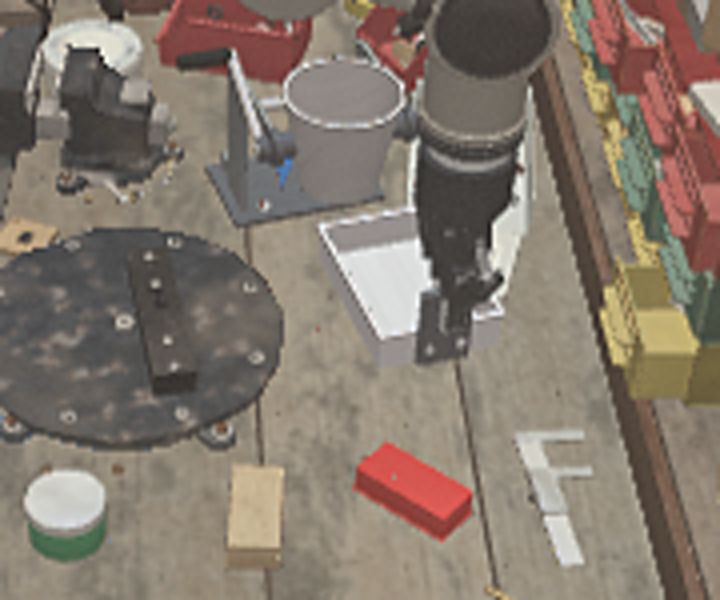

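Emit:
jog_arm(delta_pos=[[20, 0, 0], [30, 0, 0], [20, 0, 0], [10, 0, 0], [0, 0, 0], [0, 0, 0]], dr=[[0, 0, 0], [0, 0, 0], [0, 0, 0], [0, 0, 0], [0, 0, 0], [0, 0, 0]])

```text
time: 13.47
tcp_pos: [0.6808, -0.1653, 0.0517]
orientation: [[0.0, -1.0, -0.009], [-0.0, -0.009, 1.0], [-1.0, -0.0, -0.0]]
contact_force: [-0.4, 0.6, -2.3]
width: 0.1
```

Emit:
jog_arm(delta_pos=[[0, 0, 10], [0, 0, 15], [0, 0, 20], [0, 0, 20], [0, 0, 20], [0, 0, 15], [0, 0, 10], [0, 0, 0], [0, 0, 0]], dr=[[0, 0, 0], [0, 0, 0], [0, 0, 0], [0, 0, 0], [0, 0, 0], [0, 0, 0], [0, 0, 0], [0, 0, 0], [0, 0, 0]])

```text
time: 14.22
tcp_pos: [0.6801, -0.0541, 0.0518]
orientation: [[0.001, -1.0, -0.012], [-0.001, -0.012, 1.0], [-1.0, -0.001, -0.001]]
contact_force: [0.1, 0.1, -2.3]
width: 0.1
```

```bash
python3 st.py 9 side; python3 -c "
import cv2;a=cv2.imread('pics/side9.png');cv2.imwrite('pics/c12.png',cv2.resize(a[115:215,250:370],(720,600),interpolation=cv2.INTER_CUBIC))"
```

```text
14.2167 [ 0.6801 -0.0541  0.0518] 90.6653220838408 0.09994115952906443 [ 0.1291  0.0517 -2.2746] [-0.1914  0.7917  1.2487 -0.0005  1.1002 -1.7736]
```

View pics/c12.png

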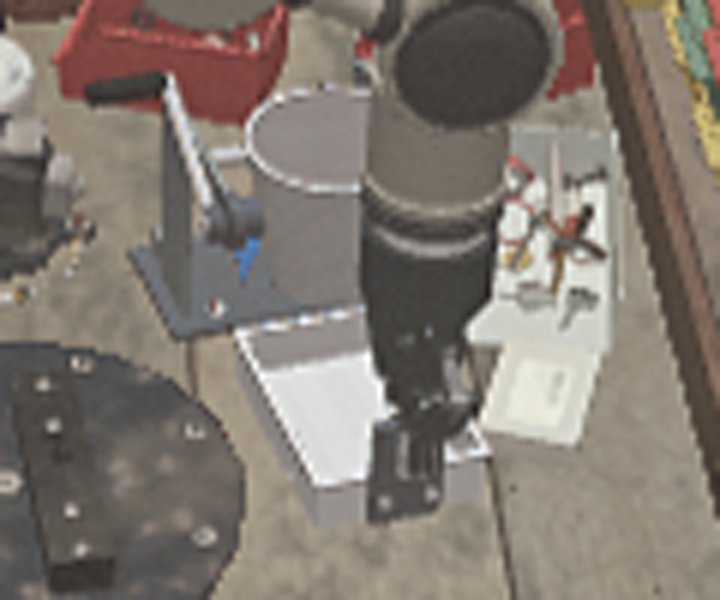

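The tray is under the pot with room to the rotary plate. Setting it down.

Emit:
jog_arm(delta_pos=[[4, 0, 0], [4, 0, 0], [2, 0, 0], [0, 0, 0], [0, 0, 0], [0, 0, 0]], dr=[[0, 0, 0], [0, 0, 0], [0, 0, 0], [0, 0, 0], [0, 0, 0], [0, 0, 0]])

```text
time: 14.77
tcp_pos: [0.6798, -0.0557, 0.0416]
orientation: [[0.0, -1.0, -0.009], [-0.001, -0.009, 1.0], [-1.0, -0.0, -0.001]]
contact_force: [-2.9, -3.3, 3.1]
width: 0.103
```

Now release, and rise clear.

Emit:
jog_arm(delta_pos=[[0, 0, 0], [0, 0, 0], [0, 0, 0], [0, 0, 0], [0, 0, 0], [0, 0, 0], [-15, 0, 0], [-35, 0, 0], [-40, 0, 0], [-40, 0, 0], [-40, 0, 0], [-40, 0, 0], [0, 0, 0], [0, 0, 0]], dr=[[0, 0, 0], [0, 0, 0], [0, 0, 0], [0, 0, 0], [0, 0, 0], [0, 0, 0], [0, 0, 0], [0, 0, 0], [0, 0, 0], [0, 0, 0], [0, 0, 0], [0, 0, 0], [0, 0, 0], [0, 0, 0]], grip=1)

```text
time: 15.93
tcp_pos: [0.6809, -0.0547, 0.2548]
orientation: [[0.007, -1.0, -0.01], [-0.001, -0.01, 1.0], [-1.0, -0.007, -0.001]]
contact_force: [-0.3, -0.1, -0.7]
width: 0.998
```

```bash
python3 st.py 10 side; python3 -c "
import cv2;a=cv2.imread('pics/side10.png');cv2.imwrite('pics/c13.png',cv2.resize(a[115:215,250:370],(720,600),interpolation=cv2.INTER_CUBIC))"
```

```text
15.9333 [ 0.6809 -0.0547  0.2548] 90.59534082609798 0.9978698813127297 [-0.2598 -0.0896 -0.6888] [-0.1922  0.633   0.9807 -0.      1.5211 -1.7734]
```

View pics/c13.png

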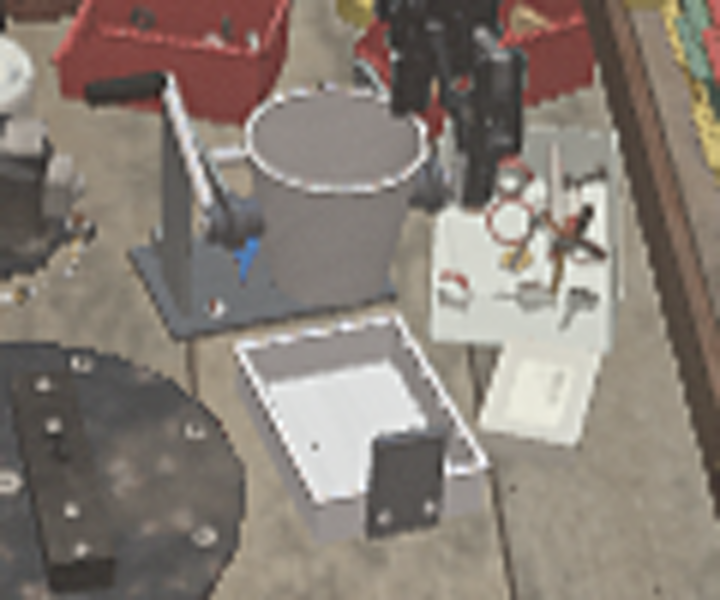

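```bash
python3 - <<'E'
from h import *
c=lambda u,v:("side",(u/6+250-.45,v/6+115-.45))
T=[(*c(238,344),(.075,.053,.035)),(*c(400,317),(.075,-.053,.035)),(*c(488,466),(-.075,-.053,.035)),(*c(318,502),(-.075,.053,.035)),(*c(320,540),(-.075,.053,0))]
p,r=fit(T,[.68,.02,1.57]);print("tray",p);print(r)
S=[(*c(92,92),(.09,.126,.183)),(*c(162,82),(.09,.076,.183)),(*c(337,138),(0,0,.185)),(*c(178,338),(.065,.078,0)),(*c(395,299),(.065,-.078,0)),(*c(130,250),(.165,.078,.008))]
q,r=fit(S,[.68,.09,1.57]);print("stand",q);print(r)
d=p[:2]-q[:2];a=q[2];print("tray in stand",np.cos(a)*d[0]+np.sin(a)*d[1],-np.sin(a)*d[0]+np.cos(a)*d[1])
def sw(l): return np.array([q[0]+np.cos(a)*l[0]-np.sin(a)*l[1],q[1]+np.sin(a)*l[0]+np.cos(a)*l[1],l[2]])
print("knob",sw((.09,.103,.183)),"axle",sw((0,0,.14)))
E
```

```text
tray [0.6793 0.0249 1.5759]
[[ 0.3501  0.3325]
 [-0.148  -0.0576]
 [-0.044  -0.1332]
 [ 0.3086 -0.5634]
 [-0.4803  0.4436]]
stand [0.68   0.0932 1.5935]
[[-0.5033  0.3377]
 [ 0.969  -0.2464]
 [ 0.0738 -0.1485]
 [-0.6341  0.7997]
 [ 0.6946 -0.0213]
 [-0.4015 -0.9009]]
tray in stand -0.06825222028713228 0.0022566284032933454
knob [0.575  0.1808 0.183 ] axle [0.68   0.0932 0.14  ]
```

Tray verified: centre 67 mm in front of the axle, aligned within about 1°, flat. Next I'll shut the gripper, turn it so the 22 mm side faces the bar, and go behind the knob.

Emit:
jog_arm(delta_pos=[[0, 0, 0], [0, 0, 0], [0, 0, 0], [0, 0, 0], [0, 0, 0], [0, 0, 0], [0, 0, 0], [0, 0, 0], [0, 0, 0], [0, 0, 0], [0, 0, 0], [0, 0, 0], [0, 0, 0]], dr=[[7, 0, 0], [7, 0, 0], [7, 0, 0], [7, 0, 0], [7, 0, 0], [7, 0, 0], [7, 0, 0], [7, 0, 0], [7, 0, 0], [7, 0, 0], [7, 0, 0], [7, 0, 0], [6.6, 0, 0]], grip=0, newtons=60)

```text
time: 17.07
tcp_pos: [0.679, -0.0544, 0.2485]
orientation: [[-0.004, 0.006, 1.0], [0.001, 1.0, -0.006], [-1.0, 0.001, -0.005]]
contact_force: [-0.1, 0.5, -1.0]
width: -0.002
```

Emit:
jog_arm(delta_pos=[[0, 30, -12], [0, 34, -14], [0, 34, -14], [0, 34, -14], [0, 34, -14], [0, 34, -14], [0, 34, -14], [0, 22, -8], [0, 13, -5], [0, 0, 0], [0, 0, 0], [0, 0, 0]], dr=[[0, 0, 0], [0, 0, 0], [0, 0, 0], [0, 0, 0], [0, 0, 0], [0, 0, 0], [0, 0, 0], [0, 0, 0], [0, 0, 0], [0, 0, 0], [0, 0, 0], [0, 0, 0]])

```text
time: 18.07
tcp_pos: [0.5713, 0.2131, 0.2504]
orientation: [[-0.001, 0.001, 1.0], [-0.001, 1.0, -0.001], [-1.0, -0.001, -0.001]]
contact_force: [0.2, 0.1, 0.2]
width: -0.0
```

```bash
python3 st.py 11 side; python3 -c "
import cv2;a=cv2.imread('pics/side11.png');cv2.imwrite('pics/c14.png',cv2.resize(a[85:215,210:366],(720,600),interpolation=cv2.INTER_CUBIC))
from h import *
print(proj('side',manip.get_obs()['tcp_pos']))"
```

```text
18.0667 [0.5713 0.2131 0.2504] -0.07988765740701236 -0.00013680506141254317 [0.199  0.0622 0.1549] [ 0.2317  0.4891  1.2402 -0.0008  1.4136  0.2332]
[[266.9705 108.5034]]
```

View pics/c14.png

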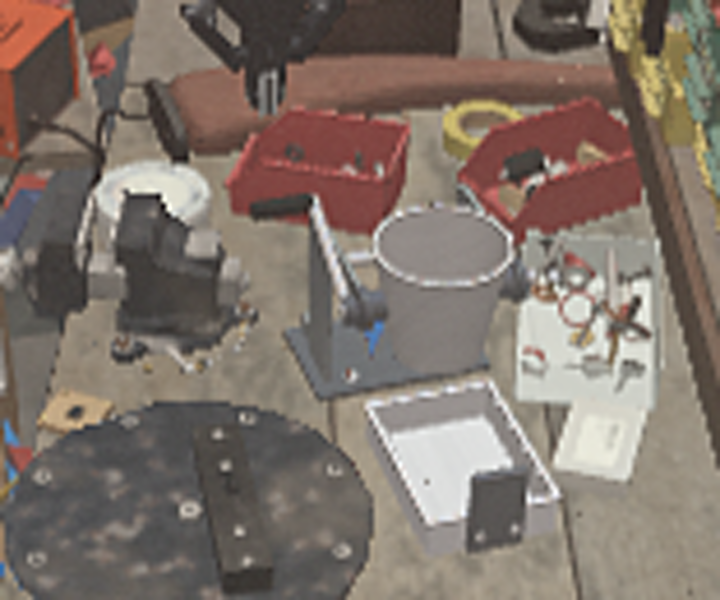

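Tip is above and behind the bar (tip at (268,109), bar at (271,129)). Descending, then I'll work out the arc.

Emit:
jog_arm(delta_pos=[[25, 0, 0], [30, 0, 0], [18, 0, 0], [9, 0, 0], [0, 0, 0], [0, 0, 0]], dr=[[0, 0, 0], [0, 0, 0], [0, 0, 0], [0, 0, 0], [0, 0, 0], [0, 0, 0]])

```text
time: 18.62
tcp_pos: [0.5716, 0.2137, 0.1697]
orientation: [[0.0, 0.001, 1.0], [-0.0, 1.0, -0.001], [-1.0, -0.0, 0.0]]
contact_force: [0.4, 0.3, -0.2]
width: -0.0
```

```bash
python3 st.py 12; python3 - <<'E'
import numpy as np
yA=.092
def tcp(t): th=1.13-t; return np.array([yA+.1*np.sin(th)+.019, .14+.1*np.cos(th)-.015])
cur=np.array([.2131,.168]); n=0
ts=np.concatenate([[0],np.arange(.08,1.13,.08),np.arange(1.12+.06,2.34,.06)])
for t in ts:
    w=tcp(t); d=np.round((w-cur)*1000,1); cur=cur+d/1000; print("t%.2f"%t,[-d[1],d[0],0],np.round(w,3))
E
```

```text
18.6167 [0.5716 0.2137 0.1697] -0.08521488848444093 -0.0002773774598856929 [ 0.4499  0.3363 -0.163 ] [ 0.2323  0.5478  1.3671 -0.0002  1.2263  0.2339]
t0.00 [np.float64(0.3), np.float64(-11.7), 0] [0.201 0.168]
t0.08 [np.float64(-7.1), np.float64(-3.7), 0] [0.198 0.175]
t0.16 [np.float64(-6.7), np.float64(-4.2), 0] [0.193 0.182]
t0.24 [np.float64(-6.4), np.float64(-4.8), 0] [0.189 0.188]
t0.32 [np.float64(-6.0), np.float64(-5.3), 0] [0.183 0.194]
t0.40 [np.float64(-5.6), np.float64(-5.7), 0] [0.178 0.2  ]
t0.48 [np.float64(-5.1), np.float64(-6.2), 0] [0.172 0.205]
t0.56 [np.float64(-4.6), np.float64(-6.5), 0] [0.165 0.209]
t0.64 [np.float64(-4.0), np.float64(-6.9), 0] [0.158 0.213]
t0.72 [np.float64(-3.5), np.float64(-7.2), 0] [0.151 0.217]
t0.80 [np.float64(-2.9), np.float64(-7.5), 0] [0.143 0.22 ]
t0.88 [np.float64(-2.3), np.float64(-7.7), 0] [0.136 0.222]
t0.96 [np.float64(-1.7), np.float64(-7.8), 0] [0.128 0.224]
t1.04 [np.float64(-1.0), np.float64(-7.9), 0] [0.12  0.225]
t1.12 [np.float64(-0.4), np.float64(-8.0), 0] [0.112 0.225]
t1.18 [np.float64(0.1), np.float64(-6.0), 0] [0.1
[... 430 characters left out ...]
np.float64(2.9), np.float64(-5.3), 0] [0.06  0.211]
t1.72 [np.float64(3.2), np.float64(-5.0), 0] [0.055 0.208]
t1.78 [np.float64(3.5), np.float64(-4.9), 0] [0.05  0.205]
t1.84 [np.float64(3.8), np.float64(-4.7), 0] [0.046 0.201]
t1.90 [np.float64(4.0), np.float64(-4.4), 0] [0.041 0.197]
t1.96 [np.float64(4.3), np.float64(-4.2), 0] [0.037 0.192]
t2.02 [np.float64(4.6), np.float64(-3.9), 0] [0.033 0.188]
t2.08 [np.float64(4.7), np.float64(-3.6), 0] [0.03  0.183]
t2.14 [np.float64(5.0), np.float64(-3.4), 0] [0.026 0.178]
t2.20 [np.float64(5.2), np.float64(-3.0), 0] [0.023 0.173]
t2.26 [np.float64(5.3), np.float64(-2.7), 0] [0.021 0.168]
t2.32 [np.float64(5.5), np.float64(-2.4), 0] [0.018 0.162]
```

Emit:
jog_arm(delta_pos=[[6, 0, 0], [0, -6, 0], [0, -7, 0], [-4, -5, 0], [-6, -5, 0], [0, 0, 0], [0, 0, 0]], dr=[[0, 0, 0], [0, 0, 0], [0, 0, 0], [0, 0, 0], [0, 0, 0], [0, 0, 0], [0, 0, 0]])

```text
time: 19.2
tcp_pos: [0.5713, 0.1929, 0.1756]
orientation: [[0.003, 0.0, 1.0], [0.004, 1.0, -0.0], [-1.0, 0.004, 0.003]]
contact_force: [-0.2, 7.1, 4.9]
width: -0.001
```

```bash
python3 st.py 13 side; python3 -c "
import cv2;a=cv2.imread('pics/side13.png');cv2.imwrite('pics/c15.png',cv2.resize(a[85:215,210:366],(720,600),interpolation=cv2.INTER_CUBIC))"
```

```text
19.2 [0.5713 0.1929 0.1756] -0.009203975223124456 -0.0008874250053438942 [-0.2373  7.0886  4.949 ] [0.1969 0.5274 1.3856 0.0034 1.2247 0.196 ]
```

View pics/c15.png

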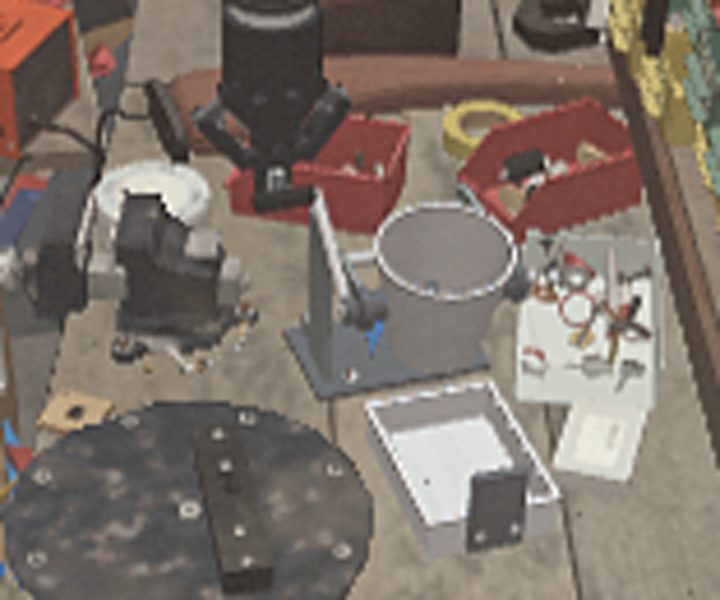

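In contact (7 N), and the pot has begun to tilt (bar at (272,128)). Following the arc.

Emit:
jog_arm(delta_pos=[[-6, -4.5, 0], [-6, -5, 0], [-6, -5.5, 0], [-5.5, -6, 0], [-5, -6, 0], [-4.5, -6.5, 0], [-4, -7, 0], [-3.5, -7, 0], [-3, -7.5, 0], [-2.5, -7.5, 0], [-1.5, -8, 0], [-1, -8, 0], [0, 0, 0]], dr=[[0, 0, 0], [0, 0, 0], [0, 0, 0], [0, 0, 0], [0, 0, 0], [0, 0, 0], [0, 0, 0], [0, 0, 0], [0, 0, 0], [0, 0, 0], [0, 0, 0], [0, 0, 0], [0, 0, 0]])

```text
time: 20.33
tcp_pos: [0.5713, 0.1116, 0.223]
orientation: [[0.002, 0.001, 1.0], [-0.0, 1.0, -0.001], [-1.0, -0.0, 0.002]]
contact_force: [-0.6, -0.4, 0.3]
width: -0.001
```

```bash
python3 st.py 14 side; python3 -c "
import cv2;a=cv2.imread('pics/side14.png');cv2.imwrite('pics/c16.png',cv2.resize(a[85:215,210:366],(720,600),interpolation=cv2.INTER_CUBIC))"
```

```text
20.3333 [0.5713 0.1116 0.223 ] -0.07943862679429975 -0.0009260362184788332 [-0.5528 -0.391   0.2585] [ 0.0614  0.4522  1.3764 -0.0004  1.3108  0.0629]
```

View pics/c16.png

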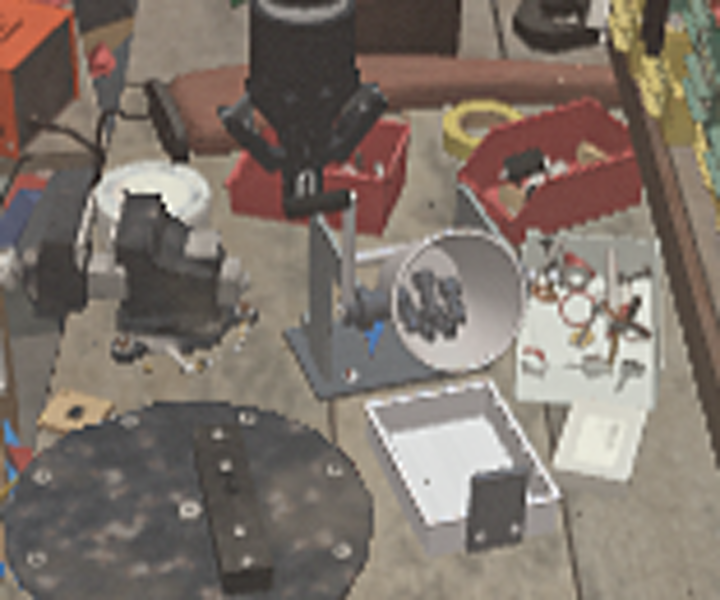

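Pot is at about 1.1 rad, with the screws still inside. Continuing slowly.

Emit:
jog_arm(delta_pos=[[0, -4, 0], [0, -4, 0], [0, -4, 0], [0, -4, 0], [1, -4, 0], [1, -4, 0], [1, -4, 0], [1, -4, 0], [1.5, -4, 0], [1.5, -4, 0], [1.5, -4, 0], [2, -4, 0], [2, -4, 0], [2, -4, 0], [2.5, -4, 0], [0, 0, 0]], dr=[[0, 0, 0], [0, 0, 0], [0, 0, 0], [0, 0, 0], [0, 0, 0], [0, 0, 0], [0, 0, 0], [0, 0, 0], [0, 0, 0], [0, 0, 0], [0, 0, 0], [0, 0, 0], [0, 0, 0], [0, 0, 0], [0, 0, 0], [0, 0, 0]])

```text
time: 21.72
tcp_pos: [0.5706, 0.052, 0.2041]
orientation: [[-0.001, 0.001, 1.0], [-0.001, 1.0, -0.001], [-1.0, -0.001, -0.001]]
contact_force: [0.1, 0.7, -0.6]
width: -0.001
```

```bash
python3 st.py 15 side; python3 -c "
import cv2;a=cv2.imread('pics/side15.png');cv2.imwrite('pics/c17.png',cv2.resize(a[85:215,210:366],(720,600),interpolation=cv2.INTER_CUBIC))"
```

```text
21.7167 [0.5706 0.052  0.2041] -0.05007561263906929 -0.0013780328270284602 [ 0.0622  0.7175 -0.5783] [-0.0425  0.4521  1.4305 -0.0008  1.2601 -0.0414]
```

View pics/c17.png

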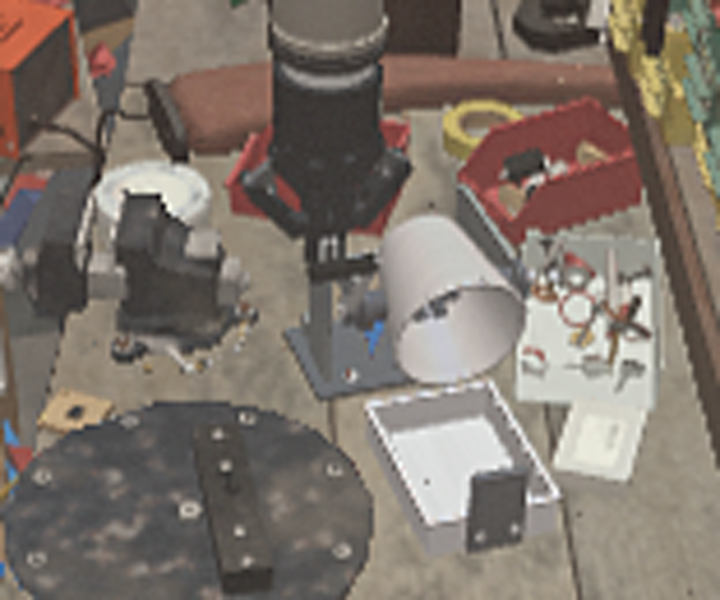

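Emit:
jog_arm(delta_pos=[[3, -4, 0], [3, -4, 0], [3, -4, 0], [3, -3.5, 0], [3.5, -3.5, 0], [4, -3.5, 0], [4, -3.5, 0], [4, -3, 0], [4, -3, 0], [4, -2.5, 0], [0, 0, 0]], dr=[[0, 0, 0], [0, 0, 0], [0, 0, 0], [0, 0, 0], [0, 0, 0], [0, 0, 0], [0, 0, 0], [0, 0, 0], [0, 0, 0], [0, 0, 0], [0, 0, 0]])

```text
time: 22.68
tcp_pos: [0.5707, 0.0182, 0.1681]
orientation: [[-0.001, 0.001, 1.0], [0.0, 1.0, -0.001], [-1.0, 0.0, -0.001]]
contact_force: [2.4, 3.2, -1.2]
width: 0.001
```

```bash
python3 st.py 16 side; python3 -c "
import cv2;a=cv2.imread('pics/side16.png');cv2.imwrite('pics/c18.png',cv2.resize(a[85:215,210:366],(720,600),interpolation=cv2.INTER_CUBIC))"
```

```text
22.6833 [0.5707 0.0182 0.1681] -0.029562647291118363 0.000801515617660986 [ 2.3646  3.1891 -1.1595] [-0.1025  0.4811  1.4879  0.0004  1.1734 -0.1021]
```

View pics/c18.png

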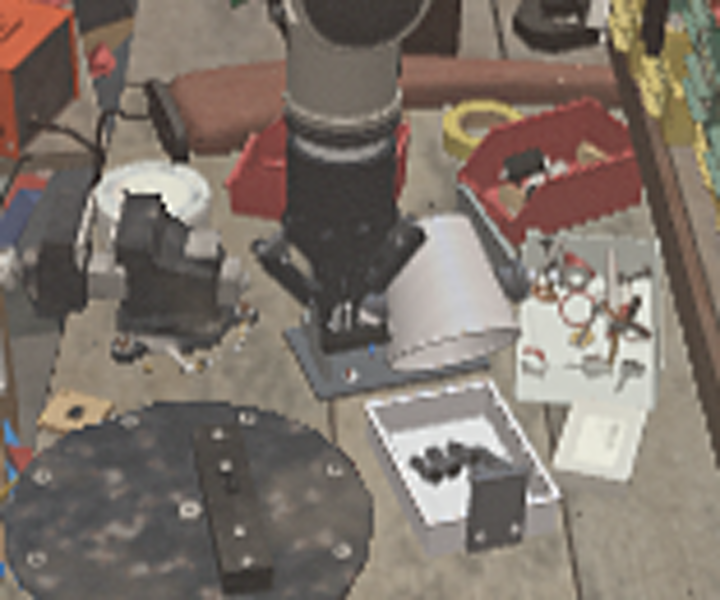

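Screws are in the tray. Pressing a little further to the stop, then checking the count.

Emit:
jog_arm(delta_pos=[[2, -2, 0], [2, -2, 0], [0, -2, 0], [0, 0, 0], [0, 0, 0], [0, 0, 0]], dr=[[0, 0, 0], [0, 0, 0], [0, 0, 0], [0, 0, 0], [0, 0, 0], [0, 0, 0]])

```text
time: 23.23
tcp_pos: [0.5706, 0.0161, 0.1645]
orientation: [[-0.001, -0.0, 1.0], [0.006, 1.0, 0.0], [-1.0, 0.006, -0.001]]
contact_force: [3.6, 17.9, -1.9]
width: -0.002
```

```bash
python3 st.py 17 side; python3 -c "
import cv2;a=cv2.imread('pics/side17.png');cv2.imwrite('pics/c19.png',cv2.resize(a[130:210,270:350],(600,600),interpolation=cv2.INTER_CUBIC))"
```

```text
23.2333 [0.5706 0.0161 0.1645] 0.02813411467380575 -0.0018412686052242293 [ 3.6223 17.8879 -1.9181] [-0.1094  0.4841  1.4935  0.0063  1.1653 -0.1124]
```

View pics/c19.png

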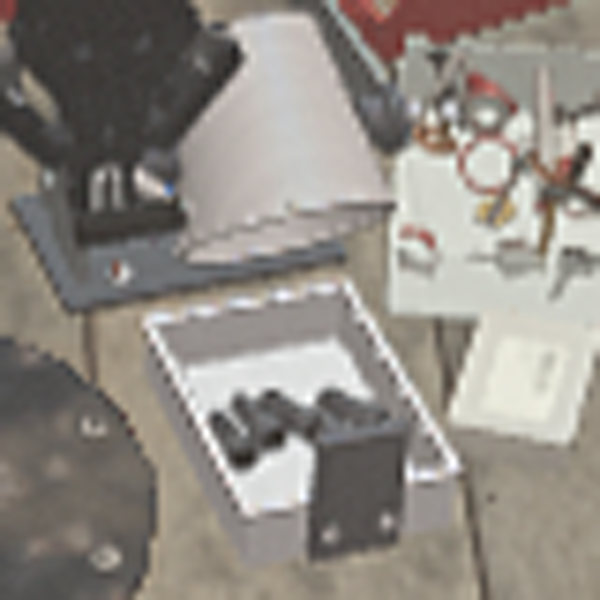

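The pot is at its stop (18 N). Retreating, crossing over the bar to its front, and looking from there.

Emit:
jog_arm(delta_pos=[[0, 8, -3], [-15, 4, -1], [-30, 0, 0], [-15, 0, 0], [0, -20, 0], [0, -25, 0], [0, -18, 0], [0, 0, 0], [0, 0, 0]], dr=[[0, 0, 0], [0, 0, 0], [0, 0, 0], [0, 0, 0], [0, 0, 0], [0, 0, 0], [0, 0, 0], [0, 0, 0], [0, 0, 0]])

```text
time: 24.03
tcp_pos: [0.5662, -0.0398, 0.2248]
orientation: [[-0.001, 0.002, 1.0], [-0.001, 1.0, -0.002], [-1.0, -0.001, -0.001]]
contact_force: [-0.4, -0.0, -0.3]
width: -0.002
```

```bash
python3 st.py 18 side; python3 -c "
import cv2;a=cv2.imread('pics/side18.png');cv2.imwrite('pics/c20.png',cv2.resize(a[130:210,270:350],(600,600),interpolation=cv2.INTER_CUBIC))"
```

```text
24.0333 [ 0.5662 -0.0398  0.2248] -0.14083440754280302 -0.001530380239410604 [-0.388  -0.0386 -0.2529] [-0.2046  0.4261  1.4131 -0.001   1.3037 -0.2019]
```

View pics/c20.png

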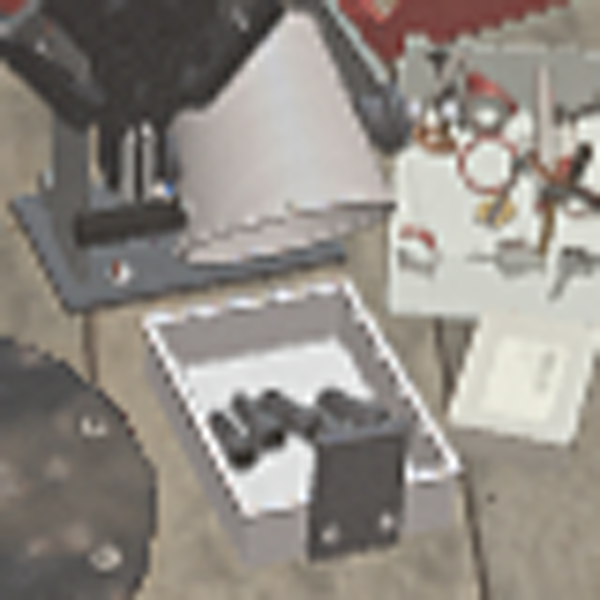

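Emit:
jog_arm(delta_pos=[[25, 0, 0], [28, 0, 0], [12, 0, 0], [0, 6, 0], [0, 8, 0], [0, 0, 0], [0, 0, 0]], dr=[[0, 0, 0], [0, 0, 0], [0, 0, 0], [0, 0, 0], [0, 0, 0], [0, 0, 0], [0, 0, 0]])

```text
time: 24.67
tcp_pos: [0.5675, -0.0236, 0.1617]
orientation: [[0.003, -0.001, 1.0], [-0.001, 1.0, 0.001], [-1.0, -0.001, 0.003]]
contact_force: [0.2, -0.5, 0.3]
width: 0.003
```

```bash
python3 st.py 19; python3 - <<'E'
import numpy as np
from h import manip
yA=.092
def tcp(t): th=1.13-t; return np.array([yA+.1*np.sin(th)-.019, .14+.1*np.cos(th)-.018])
cur=manip.get_obs()["tcp_pos"][1:]
for t in np.arange(2.25,-.01,-.07):
    w=tcp(t); d=np.round((w-cur)*2000)/2; cur=cur+d/1000; print("t%.2f"%t,[float(-d[1]),float(d[0]),0],np.round(w,3))
E
```

```text
24.6667 [ 0.5675 -0.0236  0.1617] 0.08581869938281898 0.0025998957564043164 [ 0.2208 -0.4703  0.3001] [-0.1764  0.4806  1.5081 -0.0002  1.1504 -0.1778]
t2.25 [-4.0, 6.5, 0] [-0.017  0.166]
t2.18 [-6.0, 3.5, 0] [-0.014  0.172]
t2.11 [-6.0, 3.5, 0] [-0.01   0.178]
t2.04 [-5.5, 4.0, 0] [-0.006  0.183]
t1.97 [-5.5, 4.5, 0] [-0.001  0.189]
t1.90 [-5.0, 5.0, 0] [0.003 0.194]
t1.83 [-4.5, 5.0, 0] [0.009 0.198]
t1.76 [-4.5, 5.5, 0] [0.014 0.203]
t1.69 [-4.0, 6.0, 0] [0.02  0.207]
t1.62 [-3.5, 6.0, 0] [0.026 0.21 ]
t1.55 [-3.0, 6.5, 0] [0.032 0.213]
t1.48 [-2.5, 6.5, 0] [0.039 0.216]
t1.41 [-2.5, 6.5, 0] [0.045 0.218]
t1.34 [-1.5, 6.5, 0] [0.052 0.22 ]
t1.27 [-1.5, 7.0, 0] [0.059 0.221]
t1.20 [-0.5, 7.0, 0] [0.066 0.222]
t1.13 [-0.5, 7.0, 0] [0.073 0.222]
t1.06 [0.5, 7.0, 0] [0.08  0.222]
t0.99 [0.5, 7.0, 0] [0.087 0.221]
t0.92 [1.5, 7.0, 0] [0.094 0.22 ]
t0.85 [1.5, 6.5, 0] [0.101 0.218]
t0.78 [2.5, 7.0, 0] [0.107 0.216]
t0.71 [2.5, 6.5, 0] [0.114 0.213]
t0.64 [3.0, 6.0, 0] [0.12 0.21]
t0.57 [3.5, 6.0, 0] [0.126 0.207]
t0.50 [4.0, 6.0, 0] [0.132 0.203]
t0.43 [4.5, 5.5, 0] [0.137 0.198]
t0.36 [4.5, 5.0, 0] [0.143 0.194]
t0.29 [5.0, 5.0, 0] [0.147 0.189]
t0.22 [5.5, 4.5, 0] [0.152 0.183]
t0.15 [5.5, 4.0, 0] [0.156 0.178]
t0.08 [6.0, 4.0, 0] [0.16  0.172]
t0.01 [6.0, 3.0, 0] [0.163 0.166]
```

Not yet touching; following the arc backwards.

Emit:
jog_arm(delta_pos=[[0, 6, 0], [-3, 3.5, 0], [-6, 3.5, 0], [-5.5, 4, 0], [-5.5, 4.5, 0], [-5, 5, 0], [-4.5, 5, 0], [-4.5, 5.5, 0], [-4, 6, 0], [-3.5, 6, 0], [-3, 6.5, 0], [-2.5, 6.5, 0], [-2.5, 6.5, 0], [0, 0, 0]], dr=[[0, 0, 0], [0, 0, 0], [0, 0, 0], [0, 0, 0], [0, 0, 0], [0, 0, 0], [0, 0, 0], [0, 0, 0], [0, 0, 0], [0, 0, 0], [0, 0, 0], [0, 0, 0], [0, 0, 0], [0, 0, 0]])

```text
time: 25.83
tcp_pos: [0.5673, 0.0448, 0.2112]
orientation: [[0.003, -0.0, 1.0], [-0.0, 1.0, 0.0], [-1.0, -0.0, 0.003]]
contact_force: [-0.4, -1.0, 0.6]
width: 0.002
```

```bash
python3 st.py 20 side; python3 -c "
import cv2;a=cv2.imread('pics/side20.png');cv2.imwrite('pics/c21.png',cv2.resize(a[110:210,260:360],(600,600),interpolation=cv2.INTER_CUBIC))"
```

```text
25.8333 [0.5673 0.0448 0.2112] 0.022342707239626884 0.002042841078440871 [-0.3996 -0.9891  0.6079] [-0.0559  0.4371  1.4342  0.0001  1.2676 -0.0563]
```

View pics/c21.png

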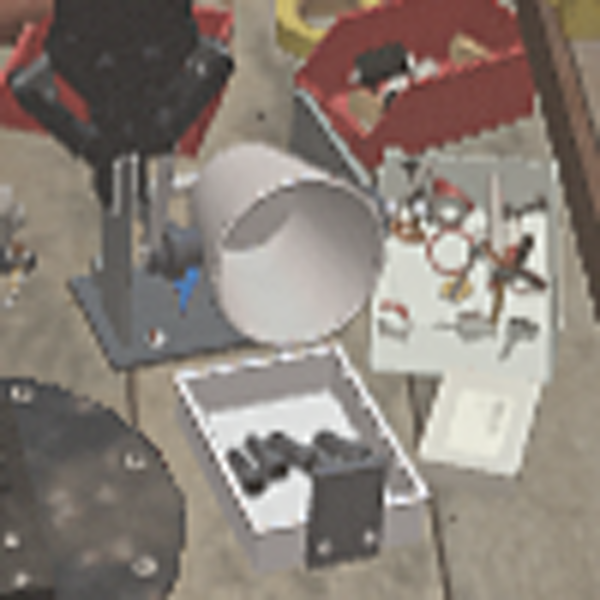

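The pot is coming back and looks empty inside. Continuing.

Emit:
jog_arm(delta_pos=[[-2, 6.5, 0], [-2, 7, 0], [-1.5, 7, 0], [-0.5, 7, 0], [0, 7, 0], [0.5, 7, 0], [1.5, 7, 0], [1.5, 6.5, 0], [2, 7, 0], [2.5, 6.5, 0], [3, 6, 0], [0, 0, 0]], dr=[[0, 0, 0], [0, 0, 0], [0, 0, 0], [0, 0, 0], [0, 0, 0], [0, 0, 0], [0, 0, 0], [0, 0, 0], [0, 0, 0], [0, 0, 0], [0, 0, 0], [0, 0, 0]])

```text
time: 26.88
tcp_pos: [0.5666, 0.1199, 0.2039]
orientation: [[-0.001, -0.001, 1.0], [0.001, 1.0, 0.001], [-1.0, 0.001, -0.001]]
contact_force: [-1.4, -0.4, 0.3]
width: -0.0
```

```bash
python3 st.py 21 side; python3 -c "
import cv2;a=cv2.imread('pics/side21.png');cv2.imwrite('pics/c22.png',cv2.resize(a[110:210,260:360],(600,600),interpolation=cv2.INTER_CUBIC))"
```

```text
26.8833 [0.5666 0.1199 0.2039] 0.0390631827049854 -0.00031436566895729504 [-1.443  -0.3694  0.3408] [0.0757 0.4632 1.4127 0.0008 1.2665 0.0748]
```

View pics/c22.png

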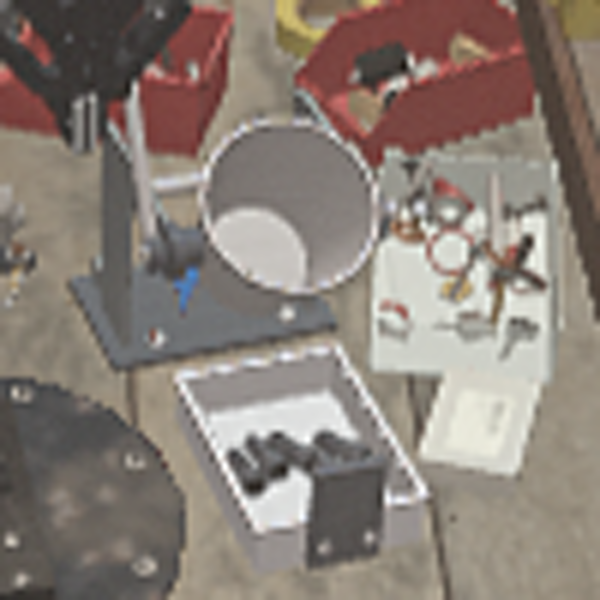

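The pot floor is visible and empty at about (302,150). Finishing the arc.

Emit:
jog_arm(delta_pos=[[3, 6, 0], [3.5, 6, 0], [4, 5.5, 0], [4, 5, 0], [4.5, 5, 0], [5, 4.5, 0], [5, 4, 0], [5, 4, 0], [5, 3, 0], [0, 0, 0], [0, 0, 0]], dr=[[0, 0, 0], [0, 0, 0], [0, 0, 0], [0, 0, 0], [0, 0, 0], [0, 0, 0], [0, 0, 0], [0, 0, 0], [0, 0, 0], [0, 0, 0], [0, 0, 0]])

```text
time: 27.85
tcp_pos: [0.5663, 0.1612, 0.1643]
orientation: [[-0.002, 0.0, 1.0], [-0.001, 1.0, -0.0], [-1.0, -0.001, -0.002]]
contact_force: [0.2, -4.2, -3.3]
width: -0.002
```

Emit:
jog_arm(delta_pos=[[1, 2, 0], [0, 2, 0], [0, 2, 0], [0, 2, 0], [0, 0, 0], [0, 0, 0]], dr=[[0, 0, 0], [0, 0, 0], [0, 0, 0], [0, 0, 0], [0, 0, 0], [0, 0, 0]])

```text
time: 28.35
tcp_pos: [0.5664, 0.1618, 0.1642]
orientation: [[-0.003, 0.002, 1.0], [-0.013, 1.0, -0.002], [-1.0, -0.013, -0.003]]
contact_force: [-3.2, -32.9, 4.7]
width: 0.004
```

At the stop: 33 N and no further travel, with the bar at y = 0.181, its start value. Backing off and rising.

Emit:
jog_arm(delta_pos=[[0, -8, 0], [0, -12, 0], [-15, -5, -3], [-30, 0, -10], [-35, 0, -10], [-30, 0, -20], [0, 0, -30], [0, 0, -30], [0, 0, 0], [0, 0, 0]], dr=[[0, 0, 0], [0, 0, 0], [0, 0, 0], [0, 0, 0], [0, 0, 0], [0, 0, 0], [0, 0, 0], [0, 0, 0], [0, 0, 0], [0, 0, 0]])

```text
time: 29.18
tcp_pos: [0.4632, 0.1452, 0.2754]
orientation: [[0.002, -0.001, 1.0], [0.001, 1.0, 0.001], [-1.0, 0.001, 0.002]]
contact_force: [0.4, -1.0, -0.1]
width: -0.002
```

```bash
python3 st.py 22 side; python3 -c "
import cv2;a=cv2.imread('pics/side22.png');cv2.imwrite('pics/c23.png',cv2.resize(a[110:210,250:370],(720,600),interpolation=cv2.INTER_CUBIC));cv2.imwrite('pics/c24.png',cv2.resize(a[165:210,285:335],(667,600),interpolation=cv2.INTER_LANCZOS4))"
```

```text
29.1833 [0.4632 0.1452 0.2754] 0.046185298074452666 -0.002305057667519587 [ 0.3701 -1.0452 -0.051 ] [0.145  0.2348 1.5507 0.001  1.3541 0.144 ]
```

View pics/c23.png

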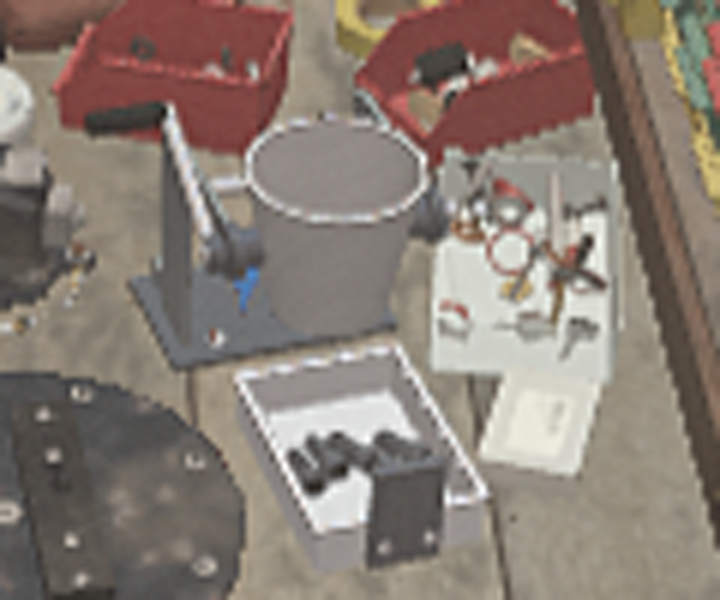

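View pics/c24.png

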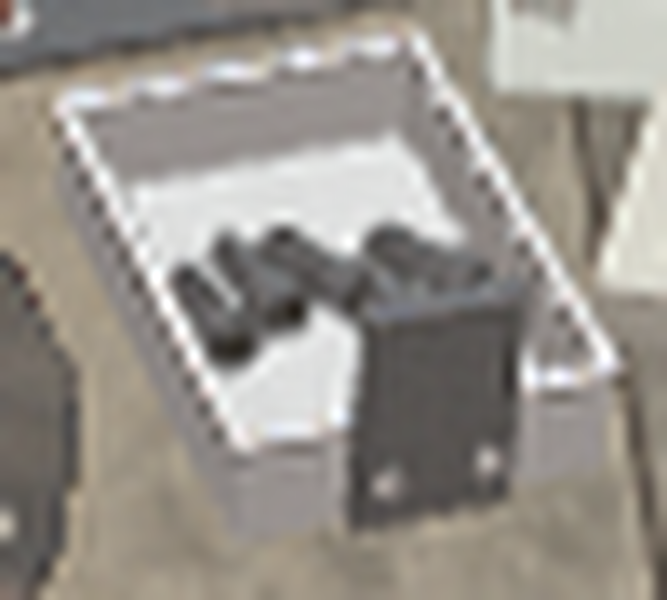

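View pics/side22.png

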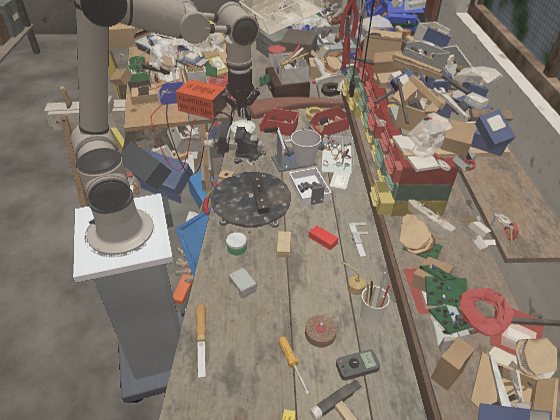

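Everything checks: the lever bar is at its start pixels, the pot is empty, five screws lie on the tray floor, the bystanders are unmoved, and the arm is clear. Handing in.

```bash
python3 -c "
from plant import manip
print(manip.job_done())"
```

```text
the job is handed in; nothing more can be done
None
```

The job is done and handed in at about 29 s of the 72 s allowed; no verdict was reported.

- **Block:** I set the tan sanding block aside, flat on the bench near (0.50, −0.225). That is about 0.3 m from the tray. The red look-alike was not touched.
- **Tray:** It stands flat under the pot, with its centre about 67 mm in front of the axle. That fit left 0.6 px or less of error.
- **Pouring:** I pushed the lever to the tipped stop, where I read 18 N with the bar at the 2.3 rad position. I then pushed it back to the upright stop, where I read 33 N with no further travel. The lever bar is back at the pixels it started from.
- **Last picture:** Five screws lie on the tray floor and the oil can, flap wheel, grease tin and adapter box are where they were. The pot was seen empty on its way back up. The two rightmost screws are partly hidden by the grip plate, so the count of five rests partly on the empty pot and on no screws being seen outside the tray.
- **Camera:** The top camera showed only a blank cover, so everything was measured from the side camera alone.

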